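Run a batch of test cassettes on the vacuum station

ROBOT

A 6-joint arm with a two-finger parallel gripper is mounted at the origin on the work surface. World frame = base frame: x ahead of the robot, y to its left, z up, the work surface at z = 0. Lengths are in m, angles in rad, forces in N, time in s.
With the tool pointing down it reaches from about 0.35 to 0.875 m from the base axis. Payload 15.5 kg.
Tool frame: the origin (TCP) lies midway between the tips of the shut fingers; the grasp point (between the pads) lies 19 mm behind it; z points along the fingers, y is the line along which they close (so a half turn about z gives the same grasp; the last joint's range is limited). The gripper opens to 85 mm and grips with 20 to 120 N. Pads are 22 mm wide; open, the fingers measure 114 mm over their backs; the gripper's body (76 mm by 85 mm) begins 54 mm behind the grasp point. The pads swing forward as they close: fully open they stand 13 mm farther back than shut.
Start: joints at [-1.274, 0.494, 1.345, -0, 1.302, -0.096], TCP at [0.239, -0.578, 0.231] pointing down, gripper open.
Joint ranges: [-2.91, 2.91], [-0.82, 2.16], [0.22, 2.67], [-1.22, 4.37], [0.12, 2.79], [-3.08, 3.08]. Speed limits (rad/s): [1.89, 1.89, 2.57, 3.01, 3.01, 3.01].

INTERFACE

Orientations are given as a rotation vector (axis times angle).
In Python, from plant import robot gives the robot as it stands.
- The arm moves only by the tool apply_moves, never from a script. Its argument "motion" is a list of rows, each a list of 5 numbers: the shift along the tool's x, y, z in mm, then the turn about the tool's z in degrees, then the opening, from -1 (shut) to 1 (fully open). In form: [[dx, dy, dz, twist, fingers], ...]. A call has 1 to 8 rows; each row shifts and turns the commanded pose from where the row before left it, along the tool's axes as they then stand; what a row does not reach is not made up. A row lasts 1/8 s, in which the tool goes at most 62.5 mm and 10.7 degrees, less where a joint would pass 70% of its speed; a pose out of reach is approached as far as the arm can. A call is refused whole if a number of a shift passes 62.5 or a number of a turn 10.7, either way. A call with a gripper value outside its range is refused whole. The fingers move at their own pace and stop on an object; "grip_force" is the grip in N (left out, the last holds). Time passes only in rows, so rows that do not move let the fingers close. It gives the time, the measured TCP pose, the force, the opening and the grip force at its end, in the units of the state.
- robot.observe(): the state, without advancing time (a new reading comes with each control period).
- robot.grab_frame(name): name is "scene" or "top" or "wrist"; returns a dict with "img" (384x512x3 uint8, red, green, blue), "range_z" (384x512 float32, m along the optical axis (not along the pixel's ray), 0 where there is no reading), "mtx" (3x3 intrinsics, pixels), "R" (3x3) and "t" (3): a world point X has camera coordinates R X + t; the wrist camera has in their place "T_tool_cam" (4x4, takes a point from camera to tool coordinates, whose origin is the TCP and whose axes are the flange's). Camera axes: x right, y down, z forward; pixel columns grow to the right and rows downward; lengths in m; the calibration is good to about 2 mm. A picture is of the moment at which its call begins: read the wrist's pose just before it.
- robot.finish_job(): hands the job in; it is judged then, once.
The state is a dict: "clock": time; "joint_pos": joint angles; "joint_velocities": joint speeds; "joint_efforts": joint torques, N m; "position": TCP position; "eef_rot": TCP orientation; "ft_force": force on the tool from outside, world axes, zero at the start; "torque": the same for the moment, N m; "opening": finger opening in m; "grasp_force": force on a finger pad.
Only numpy, scipy, OpenCV 4.12 (cv2) and the standard library are available. Lean on these libraries where they do the work, as an engineer would, in place of code of your own. Each camera call takes 0.05 s, during which the arm holds its last target. There are 200 camera calls.

TASK

Run the batch of test cassettes on the paper mat through the vacuum station: pull the black knob fully out to open the clear cover, lay every cassette flat and lengthwise on a port of its own in the bay, and push the knob fully home. Then pull the sprung plunger out to the black band on its rod (30 mm), hold it there for two seconds without overdrawing it beyond 40 mm, and let it go fully back in. Finally pull the knob fully out again, lay all the cassettes flat and side by side, not on top of one another, in the steel tray, push the knob fully home, and leave the other things on the bench alone.

Things in the scene. Friction and masses are not known exactly. Their poses are not given: they have to be found in the camera images.
- station: white vacuum station fixed to the bench, 160 mm deep (x) by 272 mm wide (y), turned by up to about 0.12 rad. Origin on the bench under the middle of its loading bay; +x points away from the robot to the 95 mm tall rear housing (x = 45 to 100 mm), +y to the plunger's side. Front face at x = -60 mm; the case before the housing is 62 mm tall and spans y = -102 to 170 mm
- bay (a point): middle of the floor of the open-topped loading bay, 44 mm above the bench, axes as the station; the bay is 90 mm (x) by 184 mm (y) inside and 18 mm deep; four ribs 4 mm high and 3 mm thick run along x on its floor at y = -75, -25, 25 and 75 mm, beside the ports
- port0 (a point): centre of the port (dark 74 x 28 mm plate with a black hole, long side along the station's x) on the bay floor at station y = -50 mm; a cassette lies over it lengthwise
- port1 (a point): the same, middle port at station y = 0
- port2 (a point): the same, port at station y = +50 mm
- cover (a joint): slide of the clear cover (105 x 200 x 4 mm, top 68 mm above the bench) that carries the black knob: 0 = home, bay shut; 0.09 m = fully out towards the robot (station -x), bay open. Detented at both ends by a sprung ball: it takes about 7 N to leave an end or click into one (the last 10 mm), in between it moves with light drag. Fully home is below 0.006, fully out above 0.08
- cover_knob (a point): centre of the black round knob (30 mm diameter, 20 mm long, axis along the station's x) on a 10 mm rod at the front of the cover, 75 mm above the bench, moving with the cover; at home 95 mm in front of the bay centre, clear in front of the case; can be pinched from above across the station's y
- plunger (a joint): travel of the sprung plunger: 0 = fully in, grows as it is pulled towards the robot (station -x), stop at 0.05 m. The spring pulls it back in: about 2 N at 0, 7.5 N at 0.03. At 0.030 the middle of the 8 mm black band on its 10 mm rod is level with the outer face of the steel guide collar that stands 4 mm out of the case's front
- plunger_grip (a point): centre of the plunger's aluminium grip block (16 mm along x, 18 mm along y, 34 mm tall), 43 mm above the bench, at station y = +140 mm and when in 38 mm in front of the case; can be pinched from above across the station's y
- mat: flat fixed paper mat 200 x 190 x 2 mm on one side of the station on which the fresh cassettes lie at the start; origin at the centre of its underside
- tray: fixed open steel tray 200 (x) x 190 (y) x 18 mm on the other side of the station, walls 4 mm, floor 4 mm thick; origin at the centre of its underside
- cassette0: white test cassette, a flat bar 70 (x) x 24 (y) x 12 (z) mm, 25 g, with a round black well and a grey window on top; origin at its middle. Two or three of the four cassettes are present, the others absent
- cassette1: white test cassette, a flat bar 70 (x) x 24 (y) x 12 (z) mm, 25 g, with a round black well and a grey window on top; origin at its middle. Two or three of the four cassettes are present, the others absent
- cassette2: white test cassette, a flat bar 70 (x) x 24 (y) x 12 (z) mm, 25 g, with a round black well and a grey window on top; origin at its middle. Two or three of the four cassettes are present, the others absent
- cassette3: white test cassette, a flat bar 70 (x) x 24 (y) x 12 (z) mm, 25 g, with a round black well and a grey window on top; origin at its middle. Two or three of the four cassettes are present, the others absent
- reagent: bystander: amber bottle, 56 mm diameter, 120 mm tall, loose; origin at the centre of its underside
- tube_rack: bystander: grey rack 50 x 110 x 35 mm with four tubes up to 91 mm tall, loose; origin at the centre of its underside
Not all that is in view belongs to the job. Leave any blue look-alike of the cassette2 alone.

How it is judged:
By the outcome, as a careful person would: the job done as asked, in the order asked, and still so for the second after the job is handed in, with the robot touching nothing.
Of cassette0, cassette1, cassette2, cassette3 only 2 to 3 are there at a start; the rules pass over those that are not, and their reading is None.
At some moment in a run one of cassette0, cassette1, cassette2, cassette3 may be knocked a few centimetres aside while the robot is not near it.
Once in a run the grip may slacken for a moment while it holds something.
It also fails if it takes over 210 s, if anything falls off the work surface, if the arm or the gripper's body presses on something with over 40 N, if the wrist force passes 120 N, or if a joint passes its speed limit or range.

## Working session

There is one attempt and no reset: what is moved stays moved. The work goes in short steps, Python scripts to look and compute and a tool call to move; the robot and the scene stay as the last step left them, time stands still between calls to the robot, and variables do not carry over. Pictures are saved under pics/ and viewed, at most 14 in all, crops included, and the job is handed in when it is done.

Besides the shell and the picture viewer there is one more tool, called after "Emit:" as name(argument=value, ...), one argument or row to a line, values as JSON. apply_moves: Moves the arm, as the interface text tells. Its arguments: {"type":"object","properties":{"motion":{"type":"array"},"grip_force":{"type":"number"}},"required":["motion"]}

```bash
mkdir -p pics; ls; python3 - <<'E'
from plant import robot
import cv2,numpy as np
s=robot.observe();print(s)
for n in ("scene","top"):
    f=robot.grab_frame(n);cv2.imwrite(f"pics/{n}0.png",f["img"][:,:,::-1]);np.savez(f"{n}0.npz",**f)
    print(n,f["mtx"],f["R"],f["t"])
f=robot.grab_frame("wrist");print(f["T_tool_cam"],f["mtx"])
E
```

```text
pics
{'clock': 0.0, 'joint_pos': array([-1.27448999e+00,  4.94215783e-01,  1.34616801e+00, -1.38098761e-05,
        1.30250361e+00, -9.54988669e-02]), 'joint_velocities': array([-1.45526813e-04,  1.13824957e-03, -8.34170742e-04, -3.22307211e-05,
       -2.21657312e-06,  2.58381839e-04]), 'joint_efforts': array([ 5.17352935e-03, -8.82147646e+01, -3.83862448e+01,  1.10814483e-04,
        1.00938807e-02, -5.65214896e-05]), 'position': array([ 0.23854815, -0.5772709 ,  0.23066749]), 'eef_rot': array([-3.08023804e+00, -6.11272297e-01,  2.24572138e-04]), 'ft_force': array([ 0.68343046,  0.04548635, -0.78029743]), 'torque': array([-0.00357005, -0.0268631 , -0.01355736]), 'grasp_force': 0.0, 'opening': 0.0851000494686207}
scene [[444.96118844   0.         255.93034438]
 [  0.         444.96118844 197.35593918]
 [  0.           0.           1.        ]] [[-0.50169439  0.8649391   0.01353116]
 [ 0.70029643  0.41527935 -0.58062722]
 [-0.5078264  -0.2818216  -0.81405709]] [ 0.29134324 -0.34709669  1.47694948]
top [[398.64321835   0.         249.99166682]
 [  0.         398.64321835 191.90928701]
 [  0.           0.           1.        ]] [[ 0.01054713 -0.99964223  0.0245797 ]
 [-0.99955944 -0.01122187 -0.02747712]
 [ 0.02774312 -0.02427907 -0.99932019]] [-0.02812445  0.53587334  1.07366943]
[[ 5.81388088e-04 -9.52259163e-01 -3.05290268e-01  7.83516093e-02]
 [ 9.99999808e-01  4.88702727e-04  3.80019735e-04 -9.61894592e-04]
 [-2.12681089e-04 -3.05290430e-01  9.52259265e-01 -1.42561524e-01]
 [ 0.00000000e+00  0.00000000e+00  0.00000000e+00  1.00000000e+00]] [[284.69387977   0.         256.65415276]
 [  0.         284.69387977 191.70712536]
 [  0.           0.           1.        ]]
```

View pics/top0.png

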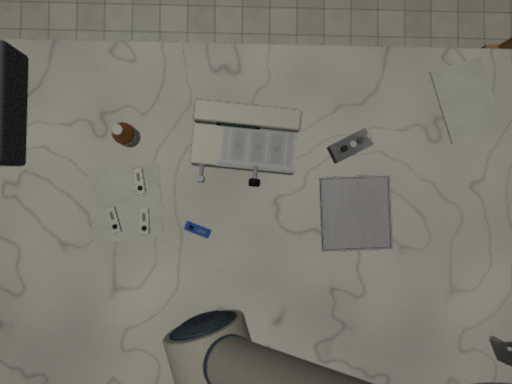

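View pics/scene0.png

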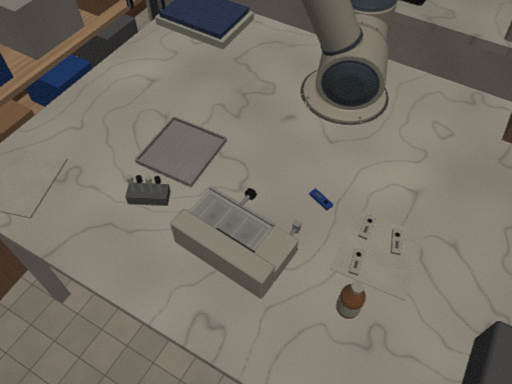

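The top view shows three white cassettes on the mat at (139,181), (114,219) and (145,221). The blue look-alike is at (197,230), the knob at (254,182), the plunger grip at (200,178) and the tray at (355,213). The white bars with a black well and grey window, lying on the mat, fit the description. I'll leave the blue one off the mat alone.

```bash
cat > h.py <<'E'
import numpy as np,cv2
from scipy.spatial.transform import Rotation as Ro
from plant import robot
def cloud(n,f=None):
    s=robot.observe(); f=f or robot.grab_frame(n)
    K=f["mtx"];z=f["range_z"].astype(float);v,u=np.mgrid[:384,:512]
    P=np.stack([(u-K[0,2])/K[0,0]*z,(v-K[1,2])/K[1,1]*z,z],-1)
    if n=="wrist":
        T=f["T_tool_cam"];P=P@T[:3,:3].T+T[:3,3]
        W=P@Ro.from_rotvec(s["eef_rot"]).as_matrix().T+s["position"]
    else: W=(P-f["t"])@f["R"]
    W[z==0]=np.nan
    return f["img"],W
def comps(W,m,mn=30):
    n,l,st,c=cv2.connectedComponentsWithStats(m.astype(np.uint8));o=[]
    for i in range(1,n):
        if st[i,4]>=mn:
            p=W[l==i]; r=cv2.minAreaRect((p[:,:2]*1000).astype(np.float32))
            (cx,cy),(w,h),a=r
            if w<h: a+=90;w,h=h,w
            o.append((c[i].round(),st[i,4],np.round([cx,cy,w,h,(a+90)%180-90],1),round(np.median(p[:,2])*1000,1)))
    return o
def pose():
    s=robot.observe();R=Ro.from_rotvec(s["eef_rot"]).as_matrix()
    return s["position"]*1000,R,np.degrees(np.arctan2(R[1,1],R[0,1])),s
def go(x,y,z,close_dir=None,p=None,ya=None):
    """print tool-frame shift (turn first) to TCP x,y,z mm; close_dir: deg of finger line in world"""
    q,R,a,s=pose(); q=q if p is None else np.array(p,float); a=a if ya is None else ya
    t=0
    if close_dir is not None: t=(a-close_dir+90)%180-90
    b=np.radians(a-t); Y=np.array([np.cos(b),np.sin(b),0]);Z=np.array([0,0,-1.]);X=np.cross(Y,Z)
    d=np.array([x,y,z])-q
    print("twist %.1f then dx %.1f dy %.1f dz %.1f"%(t,d@X,d@Y,d@Z)); return a-t
E
python3 - <<'E'
from h import *
f=dict(np.load("top0.npz"));img,W=cloud("top",f)
z=W[...,2];print(comps(W,(z>.085)&(W[...,0]>.35)&(abs(W[...,1])<.3)))
hsv=cv2.cvtColor(img,cv2.COLOR_RGB2HSV)
m=(z>.007)&(z<.03)
for r in comps(W,m,20):print(r)
m=(z>.055)&(z<.085);print("mid")
for r in comps(W,m&(W[...,0]>.3),15):print(r)
m=(z>.03)&(z<.055);print("low")
for r in comps(W,m&(W[...,0]>.3),15):print(r)
print(pose())
for u,v in [(320,178),(388,177),(391,248),(322,250),(355,213),(93,168),(160,165),(163,238),(97,240)]:print(u,v,W[v,u])
E
```

```text
[(array([246., 114.]), np.int32(2411), array([728.2,  -9.8, 272.1,  60. ,  85.2]), np.float64(94.6)), (array([124., 131.]), np.int32(111), array([6.834e+02, 2.923e+02, 4.040e+01, 1.490e+01, 2.000e-01]), np.float64(93.9)), (array([352., 143.]), np.int32(36), array([ 659.8, -276.2,   16.3,   14.6,  -47.4]), np.float64(90.6)), (array([344., 147.]), np.int32(35), array([ 649.5, -256.2,   14.7,   14.3,  -45.6]), np.float64(90.5)), (array([254., 182.]), np.int32(60), array([560.2, -29. ,  22.7,  17.8, -89.2]), np.float64(87.9))]
(array([ 23., 113.]), np.int32(484), array([742.4, 585.6, 302.3,  61.1, -11.4]), np.float64(19.7))
(array([462., 108.]), np.int32(35), array([ 776.9, -608.1,   43. ,   20.2,  -58.1]), np.float64(7.8))
(array([452., 111.]), np.int32(23), array([ 7.658e+02, -5.791e+02,  2.240e+01,  1.440e+01, -4.000e-01]), np.float64(8.4))
(array([135., 140.]), np.int32(40), array([670.5, 289.9,  49.7,  14.8, -35.9]), np.float64(18.8))
(array([331., 154.]), np.int32(40), array([ 640.4, -239.1,   48.4,    2.7,   26.7]), np.float64(18.4))
(array([229., 168.]), np.int32(58), array([600.
[... 2230 characters left out ...]
ay([ 0.23857411, -0.57741237,  0.23083649]), 'eef_rot': array([-3.08063948e+00, -6.11224120e-01,  1.23499948e-04]), 'ft_force': array([ 0.42108056, -0.07468848,  0.28219895]), 'torque': array([-2.56741387e-02,  6.90463294e-02, -8.66133591e-05]), 'grasp_force': 0.0, 'opening': 0.0851629884053818})
320 178 [ 0.57539874 -0.21026191  0.02060703]
388 177 [ 0.58065776 -0.39679795  0.01607236]
391 248 [ 0.38883804 -0.40378117  0.01970353]
322 250 [ 0.38105867 -0.21867735  0.01129069]
355 213 [ 0.48172455 -0.31078603  0.00242075]
93 168 [0.59607925 0.40235295 0.00391916]
160 165 [0.60676503 0.22305748 0.0012458 ]
163 238 [ 0.40877024  0.21202243 -0.00058305]
97 240 [0.40207711 0.38851723 0.00126155]
```

Station: yaw is about -4.9° and the origin about (655, -37) mm, and the knob and plunger readings agree with that. I'll turn the tool to the station axes and head for the knob.

Emit:
apply_moves(
  motion=[
    [0,0,0,9.1,1],
    [0,0,0,9.1,1],
    [0,0,0,9.1,1],
    [25,-52,0,0,1],
    [25,-52,0,0,1],
    [25,-52,0,0,1],
    [25,-52,0,0,1],
    [25,-52,0,0,1],
  ],
  grip_force=40,
)

```text
clock: 1.15
position: [0.3858, -0.3275, 0.2312]
eef_rot: [-3.139, 0.133, -0.0]
ft_force: [0.3, -0.4, -0.5]
opening: 0.0855
grasp_force: 0.0
```

Emit:
apply_moves(
  motion=[
    [25,-52,0,0,1],
    [25,-52,0,0,1],
    [25,-52,0,0,1],
    [25,-52,0,0,1],
    [25,-52,0,0,1],
    [20,-50,20,0,1],
    [0,0,0,0,1],
    [0,0,0,0,1],
  ],
)

```text
clock: 2.15
position: [0.5557, -0.0326, 0.2111]
eef_rot: [3.139, -0.132, -0.001]
ft_force: [0.2, 0.2, 0.4]
opening: 0.0851
grasp_force: 0.0
```

```bash
cat >> h.py <<'E'
SO=np.array([655.2,-37.4]);SA=np.radians(-4.9)
def st(x,y): return SO+np.array([x*np.cos(SA)-y*np.sin(SA),x*np.sin(SA)+y*np.cos(SA)])
def ist(p): d=np.array(p)[:2]-SO; return np.array([d@[np.cos(SA),np.sin(SA)],d@[-np.sin(SA),np.cos(SA)]])
E
python3 - <<'E'
from h import *
p,R,a,s=pose();print(p,a,ist(p),s["opening"],s["clock"])
img,W=cloud("wrist");cv2.imwrite("pics/w1.png",img[:,:,::-1])
z=W[...,2]
for r in comps(W,(z>.084)&(z<.09),40):print(r,ist(r[2]))
go(*st(-95,0),140,85.1); 
E
```

```text
[555.67322996 -32.57780663 211.10486757] -94.81327051713687 [-99.5749261   -3.69670078] 0.08509451242181747 2.15
(array([86., 14.]), np.int32(171), array([712.3,  96.1,  54.1,   1.7,  84.9]), np.float64(88.4)) [ 45.48815717 137.88940335]
(array([311.,  15.]), np.int32(327), array([696.2, -90.6,  96.7,   2.3,  85. ]), np.float64(88.2)) [ 45.39433745 -49.50347591]
(array([187.,  19.]), np.int32(491), array([701.3,  13.2, 109.6,   2.5,  85.1]), np.float64(87.7)) [41.60942184 54.35279214]
(array([503.,  60.]), np.int32(108), array([ 649.1, -251.6,   15.4,    6.8,    3.8]), np.float64(87.1)) [  12.21859863 -213.93820568]
(array([254., 179.]), np.int32(407), array([560.5, -29.5,  23.6,  20.4,  85.6]), np.float64(87.8)) [-95.02869324  -0.21785478]
twist 0.0 then dx 4.5 dy -4.2 dz 71.4
```

View pics/w1.png

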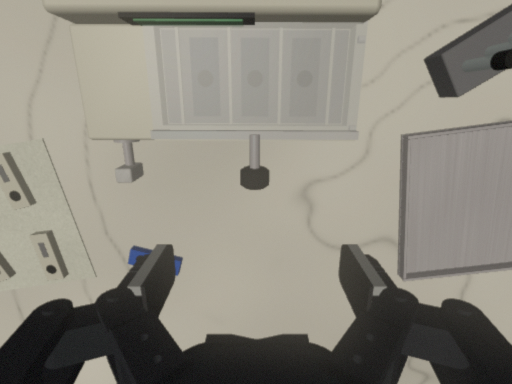

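The knob is centred at (254,179) in the wrist view and my station frame fits it within 0.3 mm. Next I'll go down and pinch it.

Emit:
apply_moves(
  motion=[
    [4.5,-4,30,0,1],
    [0,0,40,0,1],
    [0,0,40,0,1],
    [0,0,30,0,1],
    [0,0,16,0,1],
    [0,0,0,0,0],
    [0,0,0,0,-1],
    [0,0,0,0,-1],
  ],
  grip_force=60,
)

```text
clock: 3.2
position: [0.5613, -0.0291, 0.0564]
eef_rot: [3.139, -0.133, 0.003]
ft_force: [-1.7, -9.8, 4.2]
opening: 0.0321
grasp_force: 6.0
```

Emit:
apply_moves(
  motion=[
    [0,0,0,0,-1],
    [0,0,0,0,-1],
    [-5,0,0,0,-1],
    [-8,0,0,0,-1],
    [-14,0,0,0,-1],
    [-16,0,0,0,-1],
    [-16,0,0,0,-1],
    [-16,0,0,0,-1],
  ],
)

```text
clock: 4.2
position: [0.4877, -0.0239, 0.0568]
eef_rot: [3.137, -0.132, 0.008]
ft_force: [2.0, -15.1, 10.9]
opening: 0.0278
grasp_force: 60.8
```

Emit:
apply_moves(
  motion=[
    [-8,0,0,0,-1],
    [-5,0,0,0,-1],
    [-4,0,0,0,-1],
    [-1,0,0,0,-1],
    [0,0,0,0,-1],
  ],
)

```text
clock: 4.82
position: [0.4716, -0.0225, 0.0568]
eef_rot: [3.137, -0.132, 0.012]
ft_force: [8.6, -15.1, 5.6]
opening: 0.0281
grasp_force: 60.3
```

```bash
python3 - <<'E'
from h import *
p,R,a,s=pose();print(p,a,ist(p),s["ft_force"],s["opening"])
img,W=cloud("top");cv2.imwrite("pics/t2.png",img[:,:,::-1])
z=W[...,2]
for r in comps(W,(z>.064)&(z<.072)&(W[...,0]>.3)):print(r,ist(r[2]))
for r in comps(W,(z>.007)&(z<.03)&(W[...,1]>.18)&(W[...,1]<.45)&(W[...,0]<.65)):print(r)
E
```

```text
[471.55872493 -22.49595468  56.8086071 ] -94.82893205674625 [-184.24317829   -0.83649723] [  8.64622521 -15.05898597   5.64208242] 0.028088914661661874
(array([14., 78.]), np.int32(119), array([8.203e+02, 5.820e+02, 1.549e+02, 5.600e+00, 6.000e-01]), np.float64(68.1)) [111.58936621 631.23861047]
(array([ 13., 122.]), np.int32(43), array([ 7.052e+02,  5.815e+02,  6.640e+01,  3.800e+00, -5.000e-01]), np.float64(68.6)) [ -3.04726892 620.90894997]
(array([ 12., 150.]), np.int32(54), array([632.9, 582.5,  67.5,  10. ,  -9.6]), np.float64(68.7)) [-75.16845076 615.72965172]
(array([255., 178.]), np.int32(2543), array([566.4, -29.4, 200.5,  98.4,  85.3]), np.float64(68.0)) [-89.15879769   0.38573959]
(array([138., 180.]), np.int32(249), array([563. , 278.9,  70.3,  27.1,   8.1]), np.float64(13.7))
(array([112., 219.]), np.int32(253), array([458.7, 345.4,  69.4,  25.8,  17.3]), np.float64(14.3))
(array([143., 221.]), np.int32(252), array([457.4, 262. ,  70.5,  26.3,   1.9]), np.float64(13.8))
```

Emit:
apply_moves(
  motion=[
    [0,0,0,0,1],
    [0,0,0,0,1],
    [0,0,0,0,1],
    [0,0,-30,0,1],
    [0,0,-45,0,1],
    [0,-20,-45,0,1],
    [0,-40,-45,0,1],
    [0,-50,-10,0,1],
  ],
)

```text
clock: 5.88
position: [0.4785, 0.0895, 0.2332]
eef_rot: [-3.138, 0.135, -0.007]
ft_force: [0.1, 0.3, -0.2]
opening: 0.0854
grasp_force: 0.0
```

Emit:
apply_moves(
  motion=[
    [0,-50,0,0,1],
    [0,-50,0,0,1],
    [0,-50,0,0,1],
    [0,-45,0,0,1],
    [0,-20,0,0,1],
    [0,0,0,0,1],
    [0,0,0,0,1],
  ],
)

```text
clock: 6.75
position: [0.4953, 0.3017, 0.2302]
eef_rot: [3.138, -0.134, -0.001]
ft_force: [0.6, -0.5, 0.7]
opening: 0.0853
grasp_force: 0.0
```

```bash
cat >> h.py <<'E'
def cass(name="wrist"):
    img,W=cloud(name);z=W[...,2];x=W[...,0];y=W[...,1]
    return comps(W,(z>.0085)&(z<.02)&(y>.18)&(y<.45)&(x<.66)&(x>.36),100)
def plan(c,z=150):
    x,y,_,_,ang=c[2]; return go(x,y,z,ang+90)
E
python3 - <<'E'
from h import *
p,R,a,s=pose();print(p,a,ist(p),s["ft_force"],s["opening"])
for r in cass(): print(r); plan(r)
img,W=cloud("top");z=W[...,2]
for r in comps(W,(z>.064)&(z<.072)&(W[...,0]>.3)&(W[...,1]<.3),1000):print(r,ist(r[2]))
cv2.imwrite("pics/w2.png",robot.grab_frame("wrist")["img"][:,:,::-1])
E
```

```text
[495.34162948 301.69539777 230.17005782] -94.88089025514529 [-188.23862105  324.20149438] [ 0.55098662 -0.52623991  0.67089082] 0.08533424230820927
(array([272., 106.]), np.int32(1186), array([563.1, 277.8,  69.8,  23.9,  10. ]), np.float64(13.9))
twist -14.9 then dx 62.5 dy 35.2 dz 80.3
(array([289., 189.]), np.int32(928), array([455.9, 262.5,  70.4,  24.2,   2.6]), np.float64(13.9))
twist -7.5 then dx -41.3 dy 37.2 dz 80.3
(array([227., 192.]), np.int32(941), array([459. , 344.5,  70. ,  24.3,  16.2]), np.float64(13.9))
twist -21.1 then dx -23.0 dy -51.4 dz 80.3
(array([253., 180.]), np.int32(2901), array([565.7, -28.9, 202.1, 103.4,  84.6]), np.float64(68.0)) [-89.89894786   0.8241204 ]
```

View pics/w2.png

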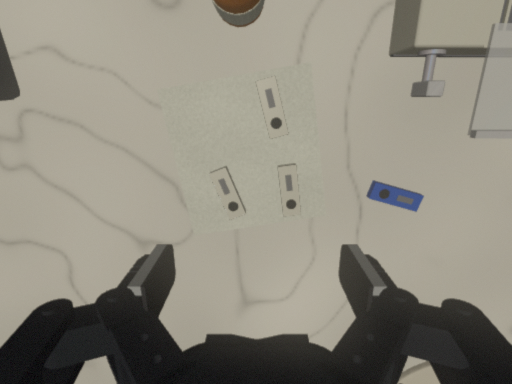

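The wrist view confirms the three white cassettes at (272,106), (289,189) and (227,192). The blue one is at (395,195), off the mat. I'll pick the far cassette first, for port 2.

Emit:
apply_moves(
  motion=[
    [0,0,0,-7.5,1],
    [0,0,0,-7.4,1],
    [31,17.5,30,0,1],
    [31.5,17.5,50,0,1],
    [0,0,50,0,1],
    [0,0,50,0,1],
    [0,0,35,0,1],
    [0,0,10,0,1],
  ],
  grip_force=40,
)

```text
clock: 7.9
position: [0.5622, 0.2781, 0.0035]
eef_rot: [3.129, 0.274, -0.005]
ft_force: [0.4, -0.8, 0.7]
opening: 0.085
grasp_force: 0.0
```

Emit:
apply_moves(
  motion=[
    [0,0,0,0,1],
    [0,0,0,0,-1],
    [0,0,0,0,-1],
    [0,0,0,0,-1],
    [0,0,0,0,-1],
    [0,0,0,0,-1],
  ],
)

```text
clock: 8.65
position: [0.5634, 0.2794, 0.006]
eef_rot: [-3.129, -0.275, -0.001]
ft_force: [-1.1, -0.7, 7.5]
opening: 0.0228
grasp_force: 27.3
```

Tips seem to have touched the mat, so the grip is flush with the cassette's bottom. I'll regrip 5 mm higher to clear the ribs.

Emit:
apply_moves(
  motion=[
    [0,0,0,0,0],
    [0,0,0,0,0],
    [0,0,-4,0,0],
    [0,0,0,0,-1],
    [0,0,0,0,-1],
    [0,0,0,0,-1],
    [0,0,0,0,-1],
  ],
)

```text
clock: 9.52
position: [0.5634, 0.2793, 0.0098]
eef_rot: [-3.129, -0.275, -0.001]
ft_force: [-0.7, -1.2, 7.8]
opening: 0.0222
grasp_force: 38.9
```

Emit:
apply_moves(
  motion=[
    [0,0,0,0,-1],
    [0,0,0,0,-1],
    [0,0,-30,0,-1],
    [0,0,-40,0,-1],
    [0,0,-40,0,-1],
    [0,0,-20,0,-1],
    [0,0,0,0,-1],
    [0,0,0,0,-1],
  ],
)

```text
clock: 10.52
position: [0.5627, 0.279, 0.1383]
eef_rot: [3.129, 0.275, -0.002]
ft_force: [-0.4, -0.1, -0.6]
opening: 0.0221
grasp_force: 39.6
```

```bash
python3 - <<'E'
from h import *
p,R,a,s=pose();print(p,a,ist(p),s["ft_force"],s["opening"],s["grasp_force"])
f=robot.grab_frame("wrist");cv2.imwrite("pics/w3.png",f["img"][:,:,::-1])
img,W=cloud("wrist",f);Pt=(W*1000-p)@R
# points near the held cassette in the tool frame
m=(abs(Pt[...,0])<60)&(abs(Pt[...,1])<11)&(Pt[...,2]<12)&(Pt[...,2]>-25)
q=Pt[m];print(len(q),q.min(0),q.max(0),np.median(q,0))
for r in cass(): print(r)
go(*st(2.5,50),135,85.1)
E
```

```text
[562.66169977 279.01379694 138.27937612] -79.95406816595086 [-119.22719312  307.35306135] [-0.41307139 -0.05327534 -0.56717886] 0.022136222499347578 39.59637701511383
4883 [-35.50139122 -10.98815821 -24.99877567] [34.81174068 10.98384745  7.48987609] [ 5.13917095  0.32602505 -3.90179915]
(array([179., 257.]), np.int32(1109), array([465.6, 346.3,  57.1,  24.4,  16.9]), np.float64(13.9))
twist 14.9 then dx 121.8 dy 257.3 dz 3.0
```

View pics/w3.png

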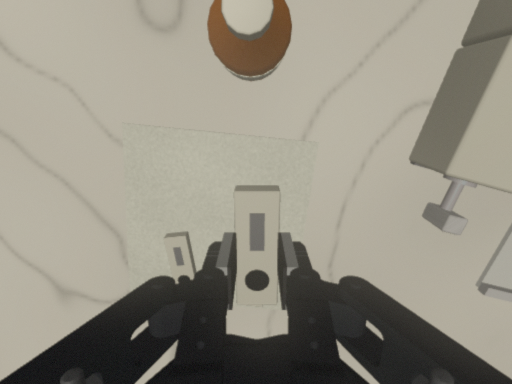

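Holding the cassette centred, with its bottom about 8 mm below the TCP. Carrying it to port 2.

Emit:
apply_moves(
  motion=[
    [0,0,0,7.5,-1],
    [0,0,0,7.4,-1],
    [20,43,0,0,-1],
    [20,43,0,0,-1],
    [20,43,0,0,-1],
    [20,43,0,0,-1],
    [21,43,0,0,-1],
    [20.5,42,0,0,-1],
  ],
  grip_force=60,
)

```text
clock: 11.62
position: [0.6625, 0.0113, 0.1382]
eef_rot: [-3.139, 0.133, 0.002]
ft_force: [-0.0, 0.2, 0.1]
opening: 0.0214
grasp_force: 59.9
```

Emit:
apply_moves(
  motion=[
    [0,0,0,0,-1],
    [0,0,25,0,-1],
    [0,0,20,0,-1],
    [0,0,0,0,-1],
  ],
)

```text
clock: 12.12
position: [0.661, 0.0136, 0.0922]
eef_rot: [-3.139, 0.132, 0.006]
ft_force: [-0.5, 0.2, -0.0]
opening: 0.0218
grasp_force: 59.9
```

```bash
cat >> h.py <<'E'
def held(save=None):
    p,R,a,s=pose();f=robot.grab_frame("wrist")
    if save: cv2.imwrite(save,f["img"][:,:,::-1])
    img,W=cloud("wrist",f);Pt=(W*1000-p)@R
    m=(abs(Pt[...,0])<60)&(abs(Pt[...,1])<9)&(Pt[...,2]<5)&(Pt[...,2]>-12)
    q=Pt[m];print("TCP",p.round(1),"a",a.round(2),"st",ist(p).round(1),"op",s["opening"].round(4),"F",s["ft_force"].round(1),"gf",s["grasp_force"].round(0))
    if len(q): print("held",len(q),"x",np.percentile(q[:,0],[.5,99.5]).round(1),"topz",np.percentile(q[:,2],[5,50]).round(1))
E
python3 - <<'E'
from h import *
held()
go(*st(2.5,50),52,85.1)
E
```

```text
Traceback (most recent call last):
  File "h.py", line 47, in held
    q=Pt[m];print("TCP",p.round(1),"a",a.round(2),"st",ist(p).round(1),"op",s["opening"].round(4),"F",s["ft_force"].round(1),"gf",s["grasp_force"].round(0))
                                                                            ^^^^^^^^^^^^^^^^^^
AttributeError: 'float' object has no attribute 'round'
```

```bash
sed -i 's/s\["opening"\].round(4)/round(s["opening"],4)/;s/s\["grasp_force"\].round(0)/round(s["grasp_force"])/' h.py; python3 - <<'E'
from h import *
held()
go(*st(2.5,50),52,85.1)
E
```

```text
TCP [661.8  13.4  93.5] a -94.83 st [ 2.2 51.2] op 0.021 F [ 0.2  0.7 -0.1] gf 60
held 5219 x [-33.9  59.5] topz [-5.7 -4.6]
twist 0.1 then dx -0.4 dy 1.2 dz 42.4
```

Emit:
apply_moves(
  motion=[
    [0,1,20,0,-1],
    [0,0,15,0,-1],
    [0,0,6,0,-1],
    [0,0,0,0,-1],
    [0,0,0,0,-0.2],
    [0,0,0,0,-0.2],
    [0,0,0,0,-0.2],
  ],
)

```text
clock: 13.1
position: [0.6626, 0.0119, 0.0536]
eef_rot: [-3.139, 0.133, -0.001]
ft_force: [0.1, -0.3, -0.5]
opening: 0.0341
grasp_force: 0.0
```

Emit:
apply_moves(
  motion=[
    [0,0,-10,0,-0.2],
    [0,0,-30,0,-0.2],
    [0,0,-50,0,0.5],
    [0,0,-10,0,1],
    [0,0,0,0,1],
  ],
)

```text
clock: 13.72
position: [0.6628, 0.0119, 0.1543]
eef_rot: [3.139, -0.133, 0.003]
ft_force: [-0.1, 0.3, -0.5]
opening: 0.0849
grasp_force: 0.0
```

```bash
cat >> h.py <<'E'
def bay():
    img,W=cloud("top");z=W[...,2]
    D=W[...,:2]*1000-SO;X=D@[np.cos(SA),np.sin(SA)];Y=D@[-np.sin(SA),np.cos(SA)]
    m=(X<42)&(X>-60)&(abs(Y)<88)&(z>.051)&(z<.062)
    for r in comps(W,m,60): print("bay",r[1],ist(r[2]).round(1),r[2][2:],"ang rel",round(r[2][4]+4.9,1),"z",r[3])
def mat():
    for r in cass("top"): print("mat",r)
E
python3 - <<'E'
from h import *
p,R,a,s=pose();print(p,a,ist(p),s["opening"])
bay();mat()
E
```

```text
[662.7554194   11.87481694 154.25446294] -94.85153956227947 [ 3.31890333 49.74009276] 0.0848555497038305
bay 110 [-17.6  51.2] [29.5 23.4  0.4] ang rel 5.3 z 55.9
mat (array([112., 219.]), np.int32(250), array([459. , 344.8,  69.5,  25.2,  17.6]), np.float64(14.3))
mat (array([143., 221.]), np.int32(247), array([456.3, 262.3,  67.2,  24.8,   1.3]), np.float64(14.0))
```

```bash
python3 - <<'E'
from h import *
go(456,262.4,9.5,92.6); go(459,344.6,9.5,106.5,ya=-94.85,p=st(2.5,0).tolist()+[154])
E
```

```text
twist -7.5 then dx -194.2 dy -259.6 dz 142.9
twist -21.3 then dx -82.0 dy -422.9 dz 144.5
```

Emit:
apply_moves(
  motion=[
    [0,0,0,-7.5,1],
    [-32.4,-43.3,0,0,1],
    [-32.4,-43.3,0,0,1],
    [-32.4,-43.3,0,0,1],
    [-32.4,-43.3,0,0,1],
    [-32.4,-43.3,20,0,1],
    [-32.2,-43.1,40,0,1],
    [0,0,40,0,1],
  ],
)

```text
clock: 14.82
position: [0.4559, 0.2613, 0.0544]
eef_rot: [3.14, 0.078, -0.003]
ft_force: [1.0, -1.1, 0.2]
opening: 0.0857
grasp_force: 0.0
```

```bash
python3 - <<'E'
from h import *
p,R,a,s=pose();print(p,a)
for r in cass(): print(r)
go(456,262.4,9.5,92.6)
E
```

```text
[455.89406467 261.27563536  54.37552209] -87.15578841428267
(array([137., 203.]), np.int32(3460), array([458.8, 344.5,  69.8,  25.2,  17. ]), np.float64(13.9))
(array([256., 214.]), np.int32(3227), array([456.1, 262.5,  69.9,  24.1,   2.8]), np.float64(13.9))
twist 0.2 then dx 1.2 dy -2.9 dz 40.6
```

Emit:
apply_moves(
  motion=[
    [0.5,-1.5,30,0,1],
    [0,0,13,0,1],
    [0,0,0,0,-1],
    [0,0,0,0,-1],
    [0,0,0,0,-1],
    [0,0,0,0,-1],
    [0,0,0,0,-1],
    [0,0,0,0,-1],
  ],
)

```text
clock: 15.88
position: [0.46, 0.2612, 0.014]
eef_rot: [-3.14, -0.073, -0.003]
ft_force: [0.3, -1.2, 12.2]
opening: -0.0001
grasp_force: 5.8
```

Emit:
apply_moves(
  motion=[
    [0,0,-30,0,-1],
    [0,0,-40,0,-1],
    [0,0,-40,0,-1],
    [0,0,-20,0,-1],
    [0,0,0,0,-1],
  ],
)

```text
clock: 16.5
position: [0.46, 0.2613, 0.1447]
eef_rot: [-3.139, -0.073, -0.005]
ft_force: [0.2, 0.5, -0.8]
opening: 0.0
grasp_force: 0.0
```

```bash
python3 - <<'E'
from h import *
held()
go(*st(2.5,0),140,85.1)
bay()
E
```

```text
TCP [460.  261.3 144.7] a -87.35 st [-220.   280.9] op 0.0 F [ 0.2  0.5 -0.8] gf 0
held 265 x [ 5.8 11. ] topz [-11.5  -7.7]
twist 7.5 then dx 223.1 dy 280.6 dz 3.5
bay 248 [ 2.  51.2] [69.9 23.7 -5. ] ang rel -0.1 z 56.0
```

Port 2 is seated well, at station (2.0, 51.2). This grasp closed just above the cassette, so I'll retry about 5 mm lower.

Emit:
apply_moves(
  motion=[
    [0,0,0,0,1],
    [0,0,30,0,1],
    [0,0,30,0,1],
    [0,0,30,0,1],
    [0,0,0,0,1],
    [0,0,0,0,1],
  ],
)

```text
clock: 17.35
position: [0.4594, 0.261, 0.0535]
eef_rot: [-3.141, -0.073, 0.0]
ft_force: [-0.0, -0.3, 0.5]
opening: 0.0854
grasp_force: 0.0
```

```bash
python3 - <<'E'
from h import *
p,R,a,s=pose();print(p,a,s["opening"])
for r in cass(): print(r);go(r[2][0],r[2][1],6,r[2][4]+90)
E
```

```text
[459.35924594 261.02838005  53.45327534] -87.3534992512682 0.08539342100933034
(array([136., 207.]), np.int32(3281), array([460.4, 344.9,  66.6,  25.3,  16.3]), np.float64(13.9))
twist -13.7 then dx 24.2 dy -80.2 dz 47.8
(array([257., 219.]), np.int32(3215), array([456. , 261.8,  70.2,  24. ,   2.6]), np.float64(14.0))
twist 0.0 then dx -3.6 dy -0.8 dz 47.8
```

Emit:
apply_moves(
  motion=[
    [-3.5,-0.8,30,0,1],
    [0,0,17,0,1],
    [0,0,0,0,-1],
    [0,0,0,0,-1],
    [0,0,0,0,-1],
    [0,0,0,0,-1],
    [0,0,0,0,-1],
    [0,0,0,0,-1],
  ],
)

```text
clock: 18.4
position: [0.4561, 0.2618, 0.0071]
eef_rot: [-3.14, -0.073, -0.002]
ft_force: [-1.9, 0.1, 14.9]
opening: 0.0222
grasp_force: 58.4
```

Emit:
apply_moves(
  motion=[
    [0,0,-30,0,-1],
    [0,0,-40,0,-1],
    [0,0,-40,0,-1],
    [0,0,-20,0,-1],
    [0,0,0,0,-1],
  ],
)

```text
clock: 19.02
position: [0.4565, 0.2619, 0.1377]
eef_rot: [-3.139, -0.073, -0.005]
ft_force: [-0.7, 0.0, -1.0]
opening: 0.0219
grasp_force: 59.8
```

```bash
python3 - <<'E'
from h import *
held()
go(*st(2.5,0),140,85.1)
E
```

```text
TCP [456.5 261.9 137.7] a -87.35 st [-223.6  281.2] op 0.0219 F [-0.7  0.  -1. ] gf 60
held 4047 x [-34.9  34.1] topz [-6.6 -5.6]
twist 7.5 then dx 226.7 dy 280.9 dz -3.5
```

Emit:
apply_moves(
  motion=[
    [0,0,0,7.5,-1],
    [32.4,40.1,0,0,-1],
    [32.4,40.1,0,0,-1],
    [32.4,40.1,0,0,-1],
    [32.4,40.1,0,0,-1],
    [32.4,40.1,0,0,-1],
    [32.4,40.1,0,0,-1],
    [32.3,40.3,0,0,-1],
  ],
)

```text
clock: 20.08
position: [0.6579, -0.039, 0.1345]
eef_rot: [-3.138, 0.133, 0.003]
ft_force: [0.8, 0.9, -0.2]
opening: 0.0218
grasp_force: 59.8
```

Emit:
apply_moves(
  motion=[
    [0,0,0,0,-1],
    [0,0,25,0,-1],
    [0,0,20,0,-1],
    [0,0,0,0,-1],
  ],
)

```text
clock: 20.58
position: [0.6559, -0.0367, 0.0887]
eef_rot: [-3.138, 0.132, 0.007]
ft_force: [-0.2, 0.3, -0.6]
opening: 0.022
grasp_force: 59.8
```

```bash
python3 - <<'E'
from h import *
held()
go(*st(2.5,0),50,85.1)
E
```

```text
TCP [655.9 -36.7  88.7] a -94.83 st [0.6 0.8] op 0.022 F [-0.2  0.3 -0.6] gf 60
held 5216 x [-33.3  59.5] topz [-9.1 -8.1]
twist 0.1 then dx 0.9 dy 0.7 dz 40.1
```

Emit:
apply_moves(
  motion=[
    [1,0.7,20,0,-1],
    [0,0,13,0,-1],
    [0,0,5,0,-1],
    [0,0,0,0,-1],
  ],
)

```text
clock: 21.12
position: [0.6585, -0.0382, 0.0526]
eef_rot: [-3.139, 0.133, 0.001]
ft_force: [0.5, 0.5, -0.2]
opening: 0.022
grasp_force: 59.8
```

Emit:
apply_moves(
  motion=[
    [0,0,0,0,-0.2],
    [0,0,0,0,-0.2],
    [0,0,0,0,-0.2],
    [0,0,-10,0,-0.2],
    [0,0,-30,0,-0.2],
    [0,0,-50,0,0.5],
    [0,0,-10,0,1],
    [0,0,0,0,1],
  ],
)

```text
clock: 22.12
position: [0.659, -0.0383, 0.154]
eef_rot: [3.139, -0.133, 0.003]
ft_force: [-0.2, 0.0, -0.9]
opening: 0.0851
grasp_force: 0.0
```

```bash
python3 - <<'E'
from h import *
p,R,a,s=pose();print(p,a)
mat();bay()
go(459,344.6,50,106.5)
E
```

```text
[659.04733931 -38.30767778 153.99090144] -94.85267353427888
mat (array([112., 219.]), np.int32(251), array([458.9, 345. ,  69.6,  25.8,  17.8]), np.float64(14.2))
bay 166 [-9.2 51.2] [46.9 23.9 -4.8] ang rel 0.1 z 56.2
bay 109 [-15.7   0.8] [32.4 23.8 -5.6] ang rel -0.7 z 55.9
twist -21.4 then dx -82.2 dy -423.6 dz 102.1
```

Emit:
apply_moves(
  motion=[
    [0,0,0,-7.1,1],
    [0,0,0,-7.1,1],
    [0,0,0,-7.2,1],
    [-10,-52,0,0,1],
    [-10,-52,0,0,1],
    [-10,-52,0,0,1],
    [-10,-52,0,0,1],
    [-10,-52,0,0,1],
  ],
)

```text
clock: 23.22
position: [0.5352, 0.1979, 0.1518]
eef_rot: [3.109, 0.452, -0.003]
ft_force: [0.8, 0.5, -0.3]
opening: 0.0851
grasp_force: 0.0
```

Emit:
apply_moves(
  motion=[
    [-10,-52,0,0,1],
    [-10,-52,20,0,1],
    [-10,-50,40,0,1],
    [-2,-9,40,0,1],
    [0,0,0,0,1],
    [0,0,0,0,1],
  ],
)

```text
clock: 23.98
position: [0.461, 0.3418, 0.055]
eef_rot: [3.109, 0.451, -0.0]
ft_force: [0.5, 0.2, 0.3]
opening: 0.0854
grasp_force: 0.0
```

```bash
python3 - <<'E'
from h import *
p,R,a,s=pose();print(p,a,s["opening"])
bay()
for r in cass(): print(r);go(r[2][0],r[2][1],6,r[2][4]+90)
E
```

```text
[461.01440897 341.79838682  55.03115744] -73.48142337362428 0.08538401716649836
bay 248 [ 2.2 51.2] [69.4 23.8 -5. ] ang rel -0.1 z 56.1
bay 248 [2.9 1.1] [70.2 23.8 -4.6] ang rel 0.3 z 55.9
(array([253., 216.]), np.int32(3170), array([458.9, 344.7,  70.1,  24. ,  16.7]), np.float64(13.9))
twist -0.2 then dx -1.8 dy -3.4 dz 49.8
```

Emit:
apply_moves(
  motion=[
    [-1.3,-3.4,30,0,1],
    [0,0,18.5,0,1],
    [0,0,0,0,-1],
    [0,0,0,0,-1],
    [0,0,0,0,-1],
    [0,0,0,0,-1],
    [0,0,0,0,-1],
    [0,0,0,0,-1],
  ],
)

```text
clock: 25.08
position: [0.4588, 0.3453, 0.0071]
eef_rot: [-3.108, -0.452, -0.002]
ft_force: [-1.2, -2.2, 13.1]
opening: 0.022
grasp_force: 58.6
```

Emit:
apply_moves(
  motion=[
    [0,0,-30,0,-1],
    [0,0,-40,0,-1],
    [0,0,-40,0,-1],
    [0,0,-20,0,-1],
    [0,0,0,0,-1],
  ],
)

```text
clock: 25.7
position: [0.459, 0.3456, 0.1378]
eef_rot: [-3.108, -0.452, -0.005]
ft_force: [0.3, 0.1, -1.2]
opening: 0.0214
grasp_force: 59.7
```

```bash
python3 - <<'E'
from h import *
held()
go(*st(2.5,-50),140,85.1)
E
```

```text
TCP [459.  345.6 137.8] a -73.45 st [-228.2  364.9] op 0.0214 F [ 0.3  0.1 -1.2] gf 60
held 4043 x [-34.8  34.2] topz [-6.5 -5.5]
twist 21.4 then dx 231.2 dy 414.4 dz -3.5
```

Emit:
apply_moves(
  motion=[
    [0,0,0,7.1,-1],
    [0,0,0,7.1,-1],
    [0,0,0,7.2,-1],
    [25.7,46,0,0,-1],
    [25.7,46,0,0,-1],
    [25.7,46,0,0,-1],
    [25.7,46,0,0,-1],
    [25.7,46,0,0,-1],
  ],
)

```text
clock: 26.75
position: [0.5668, 0.1034, 0.1347]
eef_rot: [3.139, -0.133, -0.003]
ft_force: [1.0, 0.7, -0.4]
opening: 0.0215
grasp_force: 59.7
```

Emit:
apply_moves(
  motion=[
    [25.7,46,0,0,-1],
    [25.7,46,0,0,-1],
    [25.7,46,0,0,-1],
    [25.7,46.4,0,0,-1],
    [0,0,0,0,-1],
    [0,0,25,0,-1],
    [0,0,20,0,-1],
    [0,0,0,0,-1],
  ],
)

```text
clock: 27.75
position: [0.6519, -0.0864, 0.0887]
eef_rot: [-3.138, 0.132, 0.007]
ft_force: [-0.9, -0.1, 0.4]
opening: 0.0217
grasp_force: 59.7
```

```bash
python3 - <<'E'
from h import *
held()
go(*st(2.5,-50),51,85.1)
E
```

```text
TCP [651.9 -86.4  88.7] a -94.83 st [  0.9 -49.1] op 0.0217 F [-0.9 -0.1  0.4] gf 60
held 5108 x [-33.5  59.6] topz [-9. -8.]
twist 0.1 then dx 0.7 dy 0.8 dz 39.0
```

Emit:
apply_moves(
  motion=[
    [0.7,0.7,20,0,-1],
    [0,0,13,0,-1],
    [0,0,6,0,-1],
    [0,0,0,0,-1],
  ],
)

```text
clock: 28.3
position: [0.6541, -0.088, 0.0514]
eef_rot: [-3.139, 0.133, 0.001]
ft_force: [0.1, -0.3, -0.4]
opening: 0.0219
grasp_force: 59.7
```

Emit:
apply_moves(
  motion=[
    [0,0,0,0,-0.2],
    [0,0,0,0,-0.2],
    [0,0,0,0,-0.2],
    [0,0,-10,0,-0.2],
    [0,0,-30,0,-0.2],
    [0,0,-50,0,0.5],
    [0,0,-10,0,1],
    [0,0,0,0,1],
  ],
)

```text
clock: 29.3
position: [0.6547, -0.0882, 0.1529]
eef_rot: [3.138, -0.133, 0.003]
ft_force: [0.1, -0.3, -0.3]
opening: 0.0846
grasp_force: 0.0
```

```bash
python3 - <<'E'
from h import *
p,R,a,s=pose();print(p,a)
mat();bay()
go(*st(-185,0),140,85.1)
E
```

```text
[654.66964911 -88.16951007 152.9159897 ] -94.85025015144869
bay 238 [ 2.2 51.2] [69.8 23.8 -4.9] ang rel 0.0 z 56.2
bay 128 [-11.9 -47.9] [41.6 23.6 -0.5] ang rel 4.4 z 55.6
twist 0.1 then dx -187.8 dy -50.5 dz 11.0
```

Emit:
apply_moves(
  motion=[
    [-47,-12.6,0,0,1],
    [-47,-12.6,0,0,1],
    [-47,-12.6,0,0,1],
    [-46.8,-12.7,0,0,1],
    [0,0,0,0,1],
    [0,0,0,0,1],
  ],
)

```text
clock: 30.15
position: [0.4719, -0.022, 0.1515]
eef_rot: [-3.139, 0.133, 0.0]
ft_force: [0.9, -0.4, 0.4]
opening: 0.0852
grasp_force: 0.0
```

```bash
python3 - <<'E'
from h import *
p,R,a,s=pose();print(p,a)
mat();bay()
go(*st(-185,0),55,85.1)
img,W=cloud("wrist");z=W[...,2]
for r in comps(W,(z>.084)&(z<.095),150):print(r,ist(r[2]))
E
```

```text
[471.93142237 -22.00836811 151.54886111] -94.8465377056357
bay 246 [ 2.5 51.2] [70.4 23.8 -5.1] ang rel -0.2 z 56.2
bay 247 [3.  1.1] [70.  23.8 -4.6] ang rel 0.3 z 56.1
bay 247 [  2.6 -49.1] [69.8 24.1 -4.8] ang rel 0.1 z 56.2
twist 0.0 then dx -1.6 dy -0.5 dz 96.6
(array([257., 207.]), np.int32(674), array([470.5, -21.4,  23.8,  20.6,  86. ]), np.float64(88.0)) [-1.85391647e+02  1.65019036e-01]
```

All three are seated (70 x 24 mm, aligned within 0.3°). Now I'll shut the cover.

Emit:
apply_moves(
  motion=[
    [-1.5,-0.5,50,0,1],
    [0,0,40,0,1],
    [0,0,6,0,1],
    [0,0,0,0,-1],
    [0,0,0,0,-1],
    [0,0,0,0,-1],
    [0,0,0,0,-1],
    [0,0,0,0,-1],
  ],
)

```text
clock: 31.3
position: [0.471, -0.0224, 0.0572]
eef_rot: [3.137, -0.132, 0.004]
ft_force: [-3.4, -14.8, 15.3]
opening: 0.0282
grasp_force: 57.9
```

Emit:
apply_moves(
  motion=[
    [6,0,0,0,-1],
    [10,0,0,0,-1],
    [16,0,0,0,-1],
    [18,0,0,0,-1],
    [18,0,0,0,-1],
    [12,0,0,0,-1],
    [7,0,0,0,-1],
    [5,0,0,0,-1],
  ],
)

```text
clock: 32.3
position: [0.5605, -0.0302, 0.0571]
eef_rot: [3.137, -0.132, -0.003]
ft_force: [-29.0, -14.9, 35.6]
opening: 0.028
grasp_force: 61.3
```

```bash
python3 - <<'E'
from h import *
p,R,a,s=pose();print(p,a,ist(p),s["ft_force"],s["opening"],s["grasp_force"])
E
```

```text
[560.49223518 -30.24320878  57.08818385] -94.82292122172115 [-94.97294708  -0.9590106 ] [-28.99925136 -14.86974186  35.56268317] 0.02804881579281771 61.30692942067981
```

Emit:
apply_moves(
  motion=[
    [-1,0,0,0,1],
    [0,0,0,0,1],
    [0,0,0,0,1],
    [0,0,-45,0,1],
    [0,0,-45,0,1],
    [0,-40,-10,0,1],
    [0,-50,0,0,1],
    [-2,-50,0,0,1],
  ],
)

```text
clock: 33.3
position: [0.5708, 0.1121, 0.1563]
eef_rot: [-3.139, 0.134, -0.001]
ft_force: [1.0, -0.3, 0.4]
opening: 0.0858
grasp_force: 0.0
```

Emit:
apply_moves(
  motion=[
    [0,0,0,0,1],
    [0,0,0,0,1],
  ],
)

```text
clock: 33.55
position: [0.5704, 0.1106, 0.1558]
eef_rot: [3.139, -0.132, -0.0]
ft_force: [-0.5, -0.9, -0.2]
opening: 0.0851
grasp_force: 0.0
```

```bash
python3 - <<'E'
from h import *
p,R,a,s=pose();print(p,a,ist(p))
img,W=cloud("wrist");z=W[...,2]
D=W[...,:2]*1000-SO;X=D@[np.cos(SA),np.sin(SA)];Y=D@[-np.sin(SA),np.cos(SA)]
for r in comps(W,(z>.056)&(z<.064)&(X<-75)&(Y>100),50):print(r,ist(r[2]))
for r in comps(W,(z>.084)&(z<.095)&(X<-60),50):print(r,ist(r[2]))
go(*st(-98,140),30,85.1)
img,W=cloud("top");z=W[...,2]
for r in comps(W,(z>.064)&(z<.072)&(W[...,0]>.3)&(W[...,1]<.3),1000):print(r,ist(r[2]))
E
```

```text
[570.43096493 110.56562275 155.84692184] -94.81040121230765 [-97.09799758 140.18414207]
(array([258., 193.]), np.int32(346), array([570.3, 110.2,  17.8,  15.3,  85.8]), np.float64(59.7)) [-97.1972535  139.80866894]
(array([434., 201.]), np.int32(658), array([560.5, -28.5,  24.9,  20.3,  89. ]), np.float64(88.1)) [-95.11411017   0.77849051]
twist 0.0 then dx -1.0 dy -0.3 dz 125.8
(array([259., 146.]), np.int32(2537), array([653.1, -37.7, 201. ,  94.8,  85.8]), np.float64(67.9)) [-2.06670005 -0.47827913]
```

Cover is home (knob at -95.1) and the plunger grip is where predicted. Pinch it.

Emit:
apply_moves(
  motion=[
    [0,0,45,0,1],
    [0,0,45,0,1],
    [0,0,30,0,1],
    [0,0,6,0,1],
    [0,0,0,0,-1],
    [0,0,0,0,-1],
    [0,0,0,0,-1],
    [0,0,0,0,-1],
  ],
  grip_force=80,
)

```text
clock: 34.65
position: [0.5709, 0.1092, 0.0308]
eef_rot: [3.137, -0.131, 0.002]
ft_force: [-5.0, -9.0, 22.5]
opening: 0.0168
grasp_force: 77.5
```

Emit:
apply_moves(
  motion=[
    [0,0,0,0,-1],
    [0,0,0,0,-1],
  ],
)

```text
clock: 34.9
position: [0.5709, 0.1093, 0.0309]
eef_rot: [3.137, -0.132, 0.002]
ft_force: [-2.6, -16.8, 13.4]
opening: 0.0167
grasp_force: 77.8
```

```bash
cat >> h.py <<'E'
def plg():
    p,R,a,s=pose();print("st",ist(p).round(2),"z",p[2].round(1),"F",s["ft_force"].round(1),"op",round(s["opening"],4),round(s["grasp_force"]),s["clock"])
    for n in("wrist","scene","top"):
        img,W=cloud(n);z=W[...,2];D=W[...,:2]*1000-SO;X=D@[np.cos(SA),np.sin(SA)];Y=D@[-np.sin(SA),np.cos(SA)]
        m=(z>.056)&(z<.0625)&(X<-80)&(X>-160)&(abs(Y-140)<8)
        if m.sum()>5: print(n,m.sum(),np.percentile(X[m],[3,50,97]).round(1))
E
python3 - <<'E'
from h import *
plg()
E
```

```text
st [-96.55 138.97] z 30.9 F [ -2.6 -16.8  13.4] op 0.0167 78 34.9
wrist 1096 [-104.8  -96.   -89.8]
scene 27 [-103.1  -93.5  -87. ]
```

Emit:
apply_moves(
  motion=[
    [-4,0,0,0,-1],
    [-6,0,0,0,-1],
    [-6,0,0,0,-1],
    [-6,0,0,0,-1],
    [-5,0,0,0,-1],
    [-3.5,0,0,0,-1],
    [0,0,0,0,-1],
  ],
)

```text
clock: 35.92
position: [0.5418, 0.1119, 0.031]
eef_rot: [3.137, -0.132, 0.006]
ft_force: [4.8, -20.4, 7.7]
opening: 0.0169
grasp_force: 77.8
```

```bash
python3 - <<'E'
from h import *
plg()
E
```

```text
st [-125.76  139.04] z 31.0 F [  4.8 -20.4   7.7] op 0.0169 78 35.925
wrist 1088 [-133.8 -125.2 -119. ]
scene 25 [-132.  -123.7 -116.6]
```

Emit:
apply_moves(
  motion=[
    [-1.2,0,0,0,-1],
    [0,0,0,0,-1],
    [0,0,0,0,-1],
    [0,0,0,0,-1],
    [0,0,0,0,-1],
    [0,0,0,0,-1],
    [0,0,0,0,-1],
    [0,0,0,0,-1],
  ],
)

```text
clock: 37.08
position: [0.5409, 0.1119, 0.031]
eef_rot: [3.137, -0.132, 0.006]
ft_force: [5.1, -19.1, 7.1]
opening: 0.0166
grasp_force: 77.8
```

```bash
python3 - <<'E'
from h import *
plg()
f=robot.grab_frame("wrist")["img"]
cv2.imwrite("pics/pl.png",cv2.resize(f[60:260,160:360],None,fx=3,fy=3)[:,:,::-1])
E
```

```text
st [-126.68  139.01] z 31.0 F [  5.1 -19.1   7.1] op 0.0166 78 37.075
wrist 1089 [-134.6 -126.1 -119.9]
scene 26 [-132.  -123.2 -116.6]
```

View pics/pl.png

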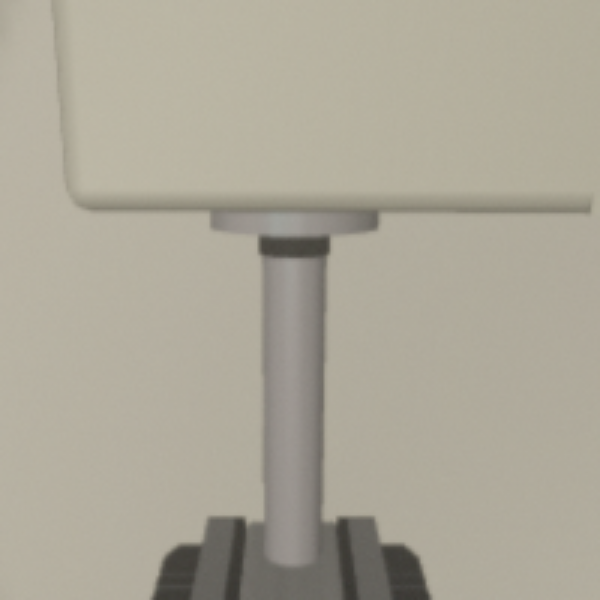

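The band at the collar (295,245 in the crop) is about half out, so it is at 30 mm. Holding for over 2 s.

Emit:
apply_moves(
  motion=[
    [0,0,0,0,-1],
    [0,0,0,0,-1],
    [0,0,0,0,-1],
    [0,0,0,0,-1],
    [0,0,0,0,-1],
    [0,0,0,0,-1],
    [0,0,0,0,-1],
    [0,0,0,0,-1],
  ],
)

```text
clock: 38.28
position: [0.5409, 0.112, 0.031]
eef_rot: [3.137, -0.132, 0.006]
ft_force: [6.2, -20.4, 7.6]
opening: 0.0166
grasp_force: 77.8
```

Emit:
apply_moves(
  motion=[
    [0,0,0,0,-1],
    [0,0,0,0,-1],
    [0,0,0,0,-1],
    [0,0,0,0,-1],
    [0,0,0,0,-1],
    [0,0,0,0,-1],
    [0,0,0,0,-1],
    [0,0,0,0,-1],
  ],
)

```text
clock: 39.28
position: [0.5409, 0.112, 0.031]
eef_rot: [3.137, -0.132, 0.006]
ft_force: [4.8, -19.2, 7.0]
opening: 0.0164
grasp_force: 77.8
```

```bash
python3 - <<'E'
from h import *
plg()
E
```

```text
st [-126.67  139.06] z 31.0 F [  4.8 -19.2   7. ] op 0.0164 78 39.275
wrist 1094 [-134.7 -126.1 -119.9]
scene 29 [-131.5 -123.6 -117.9]
```

Emit:
apply_moves(
  motion=[
    [6,0,0,0,-1],
    [8,0,0,0,-1],
    [8,0,0,0,-1],
    [6,0,0,0,-1],
    [2,0,0,0,0],
    [0,0,0,0,1],
    [0,0,0,0,1],
    [0,0,0,0,1],
  ],
)

```text
clock: 40.42
position: [0.5686, 0.111, 0.0299]
eef_rot: [-3.139, 0.133, 0.0]
ft_force: [0.8, 0.7, -0.9]
opening: 0.085
grasp_force: 0.0
```

Emit:
apply_moves(
  motion=[
    [0,0,-40,0,1],
    [0,0,-45,0,1],
    [0,0,-30,0,1],
    [0,45,-5,0,1],
    [0,48,0,0,1],
    [1,46,0,0,1],
    [0,0,0,0,1],
    [0,0,0,0,1],
  ],
)

```text
clock: 41.42
position: [0.5579, -0.0275, 0.1499]
eef_rot: [-3.138, 0.134, 0.0]
ft_force: [0.2, 1.1, 0.2]
opening: 0.0851
grasp_force: 0.0
```

```bash
python3 - <<'E'
from h import *
plg()
go(*st(-95,0),55,85.1)
E
```

```text
st [-97.75   1.58] z 149.9 F [0.2 1.1 0.2] op 0.0851 0 41.425
wrist 328 [-104.9  -97.2  -90. ]
scene 35 [-103.2  -94.   -87.5]
top 33 [-104.3  -98.   -90.8]
twist 0.1 then dx 2.7 dy 2.3 dz 94.9
```

Plunger fully back in (same as at the start). Reopening the cover.

Emit:
apply_moves(
  motion=[
    [2.7,2.3,45,0,1],
    [0,0,40,0,1],
    [0,0,8,0,1],
    [0,0,0,0,-1],
    [0,0,0,0,-1],
    [0,0,0,0,-1],
    [0,0,0,0,-1],
    [0,0,0,0,-1],
  ],
  grip_force=60,
)

```text
clock: 42.58
position: [0.5613, -0.0307, 0.0583]
eef_rot: [3.138, -0.133, 0.003]
ft_force: [-2.5, -2.3, 12.6]
opening: 0.0279
grasp_force: 58.2
```

Emit:
apply_moves(
  motion=[
    [-5,0,0,0,-1],
    [-8,0,0,0,-1],
    [-14,0,0,0,-1],
    [-16,0,0,0,-1],
    [-16,0,0,0,-1],
    [-16,0,0,0,-1],
    [-9,0,0,0,-1],
    [-7,0,0,0,-1],
  ],
)

```text
clock: 43.58
position: [0.4718, -0.0228, 0.0582]
eef_rot: [3.138, -0.133, 0.008]
ft_force: [2.1, 0.9, 12.6]
opening: 0.0278
grasp_force: 61.1
```

Emit:
apply_moves(
  motion=[
    [-1.5,0,0,0,-1],
    [0,0,0,0,-1],
  ],
)

```text
clock: 43.82
position: [0.4715, -0.0228, 0.0583]
eef_rot: [3.138, -0.133, 0.01]
ft_force: [9.2, 1.5, 5.9]
opening: 0.0276
grasp_force: 60.5
```

```bash
python3 - <<'E'
from h import *
held()
E
```

```text
TCP [471.5 -22.8  58.3] a -94.86 st [-184.2   -1.2] op 0.0276 F [9.2 1.5 5.9] gf 60
held 1290 x [ 8.7 60. ] topz [-10.5  -9.3]
```

Emit:
apply_moves(
  motion=[
    [0,0,0,0,1],
    [0,0,0,0,1],
    [0,0,0,0,1],
    [0,0,-40,0,1],
    [0,0,-45,0,1],
    [0,0,-10,0,1],
    [0,0,0,0,1],
    [0,0,0,0,1],
  ],
)

```text
clock: 44.88
position: [0.4677, -0.0223, 0.1508]
eef_rot: [-3.139, 0.133, 0.003]
ft_force: [-0.1, -0.6, -1.1]
opening: 0.0854
grasp_force: 0.0
```

```bash
python3 - <<'E'
from h import *
bay()
img,W=cloud("wrist");z=W[...,2]
for r in comps(W,(z>.084)&(z<.095),150):print(r,ist(r[2]).round(1))
D=W[...,:2]*1000-SO;X=D@[np.cos(SA),np.sin(SA)];Y=D@[-np.sin(SA),np.cos(SA)]
for r in comps(W,(z>.052)&(z<.06)&(X>-36)&(X<42)&(abs(Y)<88),150):print("w",r,ist(r[2]).round(1))
go(*st(2.6,-49.3),154,85.1)
E
```

```text
bay 249 [ 2.3 51.3] [70.3 23.9 -5.1] ang rel -0.2 z 56.0
bay 247 [3. 1.] [70.2 23.9 -4.6] ang rel 0.3 z 55.9
bay 238 [  7.8 -53.6] [67.7 23.9 -2.3] ang rel 2.6 z 55.7
(array([257., 201.]), np.int32(687), array([470.5, -21.7,  24.3,  20.8,  84.2]), np.float64(87.9)) [-1.854e+02 -1.000e-01]
twist 0.0 then dx 190.6 dy 48.3 dz -3.2
```

Emit:
apply_moves(
  motion=[
    [34,12,-15,0,1],
    [34,12,-15,0,1],
    [34,12,-15,0,1],
    [34,12,-5,0,1],
    [0,0,0,0,1],
    [0,0,0,0,1],
  ],
)

```text
clock: 45.72
position: [0.599, -0.0815, 0.2007]
eef_rot: [-3.138, 0.133, 0.003]
ft_force: [-0.0, 0.4, -0.1]
opening: 0.0854
grasp_force: 0.0
```

```bash
cat >> h.py <<'E'
def bayw(mx=46,save=None):
    f=robot.grab_frame("wrist");img,W=cloud("wrist",f);z=W[...,2]
    if save: cv2.imwrite(save,img[:,:,::-1])
    D=W[...,:2]*1000-SO;X=D@[np.cos(SA),np.sin(SA)];Y=D@[-np.sin(SA),np.cos(SA)]
    for r in comps(W,(z>.051)&(z<.0595)&(X>-37)&(X<mx)&(abs(Y)<90),200):
        if r[2][2]>50:print("w",r,ist(r[2]).round(1));go(r[2][0],r[2][1],51,r[2][4]+90)
E
python3 - <<'E'
from h import *
held()
bayw(save="pics/w5.png");mat()
E
```

```text
TCP [599.  -81.5 200.7] a -94.86 st [-52.2 -48.8] op 0.0854 F [-0.   0.4 -0.1] gf 0
w (array([263., 114.]), np.int32(1850), array([659.5, -99. ,  70.7,  56.9,  -4.9]), np.float64(56.2)) [  9.5 -61. ]
twist 0.1 then dx 61.9 dy 12.4 dz 150.3
w (array([158., 123.]), np.int32(1853), array([662.2,  12.8,  69.7,  24.6,  -5.2]), np.float64(56.2)) [ 2.7 50.6]
twist 0.4 then dx 54.5 dy -99.5 dz 150.3
w (array([208., 122.]), np.int32(1784), array([658.5, -37.2,  68.6,  24.4,  -4.8]), np.float64(56.2)) [3.3 0.5]
twist -0.0 then dx 55.7 dy -49.0 dz 150.3
```

View pics/w5.png

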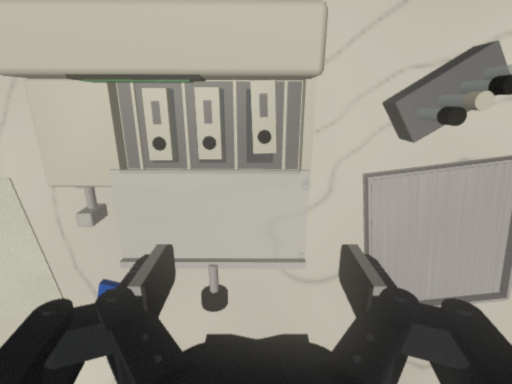

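The port 0 cassette, at (263,114), has shifted by about 7 mm but is still over its port. The other two are in place. I'll measure it more tightly.

```bash
python3 - <<'E'
from h import *
img,W=cloud("wrist");z=W[...,2]
D=W[...,:2]*1000-SO;X=D@[np.cos(SA),np.sin(SA)];Y=D@[-np.sin(SA),np.cos(SA)]
m=((z>.053)&(z<.0585)&(X>-37)&(X<43.4)&(Y<-28)&(Y>-75)).astype(np.uint8)
m=cv2.morphologyEx(m,cv2.MORPH_OPEN,np.ones((5,5)))
for r in comps(W,m,200): print(r,ist(r[2]).round(1),"rel",r[2][4]+4.9);go(r[2][0],r[2][1],51,r[2][4]+90)
print(X[m>0].min(),X[m>0].max(),Y[m>0].min(),Y[m>0].max())
# tray frame
img,W=cloud("top");z=W[...,2]
for r in comps(W,(z>.009)&(z<.03)&(W[...,1]<-.2)&(W[...,0]<.6)&(W[...,1]>-.43),300):print("tray",r)
E
```

```text
(array([263., 116.]), np.int32(1750), array([659.4, -91.7,  69. ,  24. ,  -3.6]), np.float64(55.9)) [  8.8 -53.7] rel 1.3000000000000003
twist -1.2 then dx 60.7 dy 6.5 dz 150.7
-25.6379821324823 43.14965639455868 -66.36835982030114 -41.19307197271769
tray (array([381., 214.]), np.int32(326), array([ 485.5, -345.3,  199.7,  117.6,    2.3]), np.float64(16.6))
```

Emit:
apply_moves(
  motion=[
    [30.3,3.2,20,-1.2,0.2],
    [30.3,3.2,20,0,-0.2],
    [0,0,40,0,-0.2],
    [0,0,30,0,-0.2],
    [0,0,0,0,-0.2],
  ],
)

```text
clock: 46.6
position: [0.6583, -0.0922, 0.09]
eef_rot: [-3.139, 0.1, 0.006]
ft_force: [0.1, 0.4, 1.3]
opening: 0.034
grasp_force: 0.0
```

```bash
python3 - <<'E'
from h import *
held()
go(659.4,-91.7,51,86.4)
E
```

```text
TCP [658.3 -92.2  90. ] a -93.65 st [  7.7 -54.3] op 0.034 F [0.1 0.4 1.3] gf 0
held 1482 x [38.7 60. ] topz [-8.1 -7. ]
twist -0.0 then dx -0.0 dy -0.7 dz 40.8
```

Emit:
apply_moves(
  motion=[
    [0.5,-0.5,20,0,-0.2],
    [0,0,15,0,-0.2],
    [0,0,4.5,0,-0.2],
    [0,0,0,0,-1],
    [0,0,0,0,-1],
    [0,0,0,0,-1],
    [0,0,0,0,-1],
  ],
)

```text
clock: 47.52
position: [0.6602, -0.0921, 0.0525]
eef_rot: [-3.14, 0.1, 0.001]
ft_force: [-4.2, -0.1, -0.5]
opening: 0.0214
grasp_force: 58.9
```

Emit:
apply_moves(
  motion=[
    [0,0,0,0,-1],
    [0,0,-20,0,-1],
    [0,0,-40,0,-1],
    [0,0,-35,0,-1],
    [0,0,0,0,-1],
  ],
)

```text
clock: 48.15
position: [0.6628, -0.0927, 0.1522]
eef_rot: [3.138, -0.1, 0.012]
ft_force: [0.8, 0.1, 0.8]
opening: 0.0211
grasp_force: 59.0
```

```bash
python3 - <<'E'
from h import *
held()
# tray: centre (483.8,-308.7), yaw 2.4 ; long axis of cassettes along tray x
t=np.radians(2.4);T=lambda x,y:np.array([483.8,-308.7])+[x*np.cos(t)-y*np.sin(t),x*np.sin(t)+y*np.cos(t)]
for y in (-50,0,50):print(y,T(0,y)); go(*T(0,y),100,92.4)
E
```

```text
TCP [662.8 -92.7 152.2] a -93.65 st [ 12.3 -54.5] op 0.0211 F [0.8 0.1 0.8] gf 59
held 3861 x [-35.2  34. ] topz [-2.8 -1.9]
-50 [ 485.89378269 -358.6561415 ]
twist -6.1 then dx -186.9 dy 258.6 dz 50.2
0 [ 483.8 -308.7]
twist -6.1 then dx -186.9 dy 208.6 dz 50.2
50 [ 481.70621731 -258.7438585 ]
twist -6.1 then dx -186.9 dy 158.6 dz 50.2
```

Emit:
apply_moves(
  motion=[
    [0,0,0,-6.1,-1],
    [-31.1,43.1,0,0,-1],
    [-31.1,43.1,0,0,-1],
    [-31.1,43.1,0,0,-1],
    [-31.1,43.1,0,0,-1],
    [-31.1,43.1,0,0,-1],
    [-31.4,43.1,20,0,-1],
    [0,0,40,0,-1],
  ],
)

```text
clock: 49.2
position: [0.4836, -0.3624, 0.0879]
eef_rot: [3.138, 0.061, 0.004]
ft_force: [0.9, 1.2, -0.7]
opening: 0.021
grasp_force: 59.0
```

Emit:
apply_moves(
  motion=[
    [0,0,25,0,-1],
    [0,0,0,0,-1],
    [0,0,0,0,-1],
  ],
)

```text
clock: 49.58
position: [0.4852, -0.3588, 0.0633]
eef_rot: [3.14, 0.067, 0.001]
ft_force: [-0.3, -0.1, -0.1]
opening: 0.0212
grasp_force: 59.0
```

```bash
python3 - <<'E'
from h import *
held()
go(485.9,-358.7,14,92.4)
E
```

```text
TCP [ 485.2 -358.8   63.3] a -87.54 st [-142.  -334.7] op 0.0212 F [-0.3 -0.1 -0.1] gf 59
held 3908 x [-33.8  35.4] topz [-5.2 -4.2]
twist 0.1 then dx 0.6 dy -0.2 dz 49.6
```

Emit:
apply_moves(
  motion=[
    [0,0,25,0,-1],
    [0,0,20,0,-1],
    [0,0,5.5,0,-1],
    [0,0,0,0,-1],
    [0,0,0,0,-0.2],
    [0,0,0,0,-0.2],
    [0,0,0,0,-0.2],
  ],
)

```text
clock: 50.5
position: [0.4848, -0.3586, 0.0122]
eef_rot: [3.141, 0.067, 0.001]
ft_force: [1.3, 0.9, 0.0]
opening: 0.0342
grasp_force: 0.0
```

Emit:
apply_moves(
  motion=[
    [0,0,-10,0,-0.2],
    [0,0,-40,0,-0.2],
    [0,0,-50,0,-0.2],
    [0,0,-40,0,-0.2],
    [0,0,0,0,-0.2],
  ],
)

```text
clock: 51.12
position: [0.486, -0.3597, 0.1557]
eef_rot: [3.137, 0.067, 0.007]
ft_force: [0.6, -0.7, 0.3]
opening: 0.0342
grasp_force: 0.0
```

```bash
cat >> h.py <<'E'
def tray():
    img,W=cloud("wrist");z=W[...,2];D=W[...,:2]*1000-[483.8,-308.7];t=np.radians(2.4)
    X=D@[np.cos(t),np.sin(t)];Y=D@[-np.sin(t),np.cos(t)]
    for r in comps(W,(z>.0115)&(z<.03)&(abs(X)<90)&(abs(Y)<87),200):
        d=r[2][:2]-[483.8,-308.7];print("tray",r,"loc",(d@[np.cos(t),np.sin(t)]).round(1),(d@[-np.sin(t),np.cos(t)]).round(1))
E
python3 - <<'E'
from h import *
p,R,a,s=pose();print(p,a,s["opening"])
tray();bay()
go(*st(2.9,0.7),154,85.2)
E
```

```text
[ 486.00113007 -359.69384509  155.74151459] -87.548955816857 0.03418711843490281
tray (array([255., 179.]), np.int32(1511), array([ 485.7, -357.9,   69.6,   23.5,    2.2]), np.float64(15.9)) loc -0.2 -49.2
bay 248 [ 2.6 51.3] [70.4 23.9 -5. ] ang rel -0.1 z 55.9
bay 250 [2.8 1. ] [69.2 24.  -4.7] ang rel 0.2 z 56.0
twist 7.3 then dx 146.0 dy -334.9 dz -1.7
```

First is in the tray, flat. Next, port 1.

Emit:
apply_moves(
  motion=[
    [0,0,0,7.3,-0.2],
    [20.9,-47.8,0,0,-0.2],
    [20.9,-47.8,0,0,-0.2],
    [20.9,-47.8,0,0,-0.2],
    [20.9,-47.8,0,0,-0.2],
    [20.9,-47.8,0,0,-0.2],
    [20.9,-47.8,0,0,-0.2],
    [20.6,-48.1,30,0,-0.2],
  ],
)

```text
clock: 52.22
position: [0.6599, -0.0357, 0.1221]
eef_rot: [3.139, -0.133, 0.003]
ft_force: [0.2, -0.3, 0.4]
opening: 0.0339
grasp_force: 0.0
```

Emit:
apply_moves(
  motion=[
    [0,0,33,0,-0.2],
    [0,0,0,0,-0.2],
    [0,0,0,0,-0.2],
  ],
)

```text
clock: 52.6
position: [0.6584, -0.0378, 0.0893]
eef_rot: [3.139, -0.134, -0.0]
ft_force: [-0.8, -1.0, 0.6]
opening: 0.0339
grasp_force: 0.0
```

```bash
python3 - <<'E'
from h import *
held()
go(*st(2.9,0.7),50.5,85.2)
img,W=cloud("wrist");z=W[...,2]
D=W[...,:2]*1000-SO;X=D@[np.cos(SA),np.sin(SA)];Y=D@[-np.sin(SA),np.cos(SA)]
m=((z>.053)&(z<.0585)&(X>-37)&(X<43.4)&(abs(Y)<22))
for r in comps(W,m,200): print(r,ist(r[2]).round(1),"rel",r[2][4]+4.9)
E
```

```text
TCP [658.4 -37.8  89.3] a -94.89 st [ 3.2 -0.1] op 0.0339 F [-0.8 -1.   0.6] gf 0
held 1361 x [39.6 59.9] topz [-7.2 -5.9]
twist -0.1 then dx -0.7 dy -0.9 dz 39.4
(array([257., 222.]), np.int32(3143), array([657.3, -37.2,  68.6,  24.1,  -4.7]), np.float64(56.0)) [2.1 0.4] rel 0.20000000000000018
```

Emit:
apply_moves(
  motion=[
    [-0.5,-0.6,20,0,-0.2],
    [0,0,15,0,-0.2],
    [0,0,4.5,0,-0.2],
    [0,0,0,0,-1],
    [0,0,0,0,-1],
    [0,0,0,0,-1],
    [0,0,0,0,-1],
  ],
)

```text
clock: 53.58
position: [0.6581, -0.0365, 0.0496]
eef_rot: [3.139, -0.133, 0.0]
ft_force: [-0.0, -0.3, 0.1]
opening: 0.0219
grasp_force: 58.8
```

Emit:
apply_moves(
  motion=[
    [0,0,0,0,-1],
    [0,0,-20,0,-1],
    [0,0,-40,0,-1],
    [0,0,-35,0,-1],
    [0,0,0,0,-1],
  ],
)

```text
clock: 54.2
position: [0.6596, -0.0367, 0.1473]
eef_rot: [3.138, -0.133, 0.008]
ft_force: [-0.4, 0.5, -0.9]
opening: 0.0216
grasp_force: 58.8
```

```bash
python3 - <<'E'
from h import *
held()
go(483.8,-308.7,100,92.4)
E
```

```text
TCP [659.6 -36.7 147.3] a -94.85 st [4.3 1. ] op 0.0216 F [-0.4  0.5 -0.9] gf 59
held 4064 x [-34.5  34.9] topz [-5.7 -4.7]
twist -7.3 then dx -186.0 dy 264.6 dz 45.5
```

Emit:
apply_moves(
  motion=[
    [0,0,0,-7.3,-1],
    [-31,44.1,0,0,-1],
    [-31,44.1,0,0,-1],
    [-31,44.1,0,0,-1],
    [-31,44.1,0,0,-1],
    [-31,44.1,0,0,-1],
    [-31,44.1,20,0,-1],
    [0,0,40,0,-1],
  ],
)

```text
clock: 55.25
position: [0.4821, -0.3121, 0.0839]
eef_rot: [3.139, 0.061, 0.002]
ft_force: [1.4, 0.6, -0.2]
opening: 0.0219
grasp_force: 58.9
```

Emit:
apply_moves(
  motion=[
    [0,0,25,0,-1],
    [0,0,0,0,-1],
    [0,0,0,0,-1],
  ],
)

```text
clock: 55.62
position: [0.4837, -0.3088, 0.0598]
eef_rot: [3.141, 0.068, 0.0]
ft_force: [0.8, 0.4, -0.7]
opening: 0.0218
grasp_force: 58.9
```

```bash
python3 - <<'E'
from h import *
held();tray()
go(483.8,-308.7,11,92.4)
E
```

```text
TCP [ 483.7 -308.8   59.8] a -87.54 st [-147.7 -285.1] op 0.0218 F [ 0.8  0.4 -0.7] gf 59
held 4091 x [-33.2  36.3] topz [-7.9 -7. ]
tray (array([326., 213.]), np.int32(3169), array([ 485.8, -357.9,   69.7,   24.6,    2.6]), np.float64(15.9)) loc -0.1 -49.2
twist 0.1 then dx -0.2 dy -0.4 dz 49.4
```

Emit:
apply_moves(
  motion=[
    [0,0,25,0,-1],
    [0,0,20,0,-1],
    [0,0,5,0,-1],
    [0,0,0,0,-1],
    [0,0,0,0,-0.2],
    [0,0,0,0,-0.2],
    [0,0,0,0,-0.2],
  ],
)

```text
clock: 56.6
position: [0.4836, -0.3089, 0.0097]
eef_rot: [3.141, 0.067, 0.001]
ft_force: [0.3, 0.7, 0.7]
opening: 0.0339
grasp_force: 0.0
```

Emit:
apply_moves(
  motion=[
    [0,0,-10,0,-0.2],
    [0,0,-40,0,-0.2],
    [0,0,-50,0,-0.2],
    [0,0,-40,0,-0.2],
    [0,0,0,0,-0.2],
  ],
)

```text
clock: 57.22
position: [0.4849, -0.3099, 0.1531]
eef_rot: [3.137, 0.067, 0.007]
ft_force: [0.9, -0.7, -1.2]
opening: 0.0341
grasp_force: 0.0
```

```bash
python3 - <<'E'
from h import *
p,R,a,s=pose();print(p,a,s["opening"])
tray();bay()
go(*st(2.5,50.9),154,85.1)
E
```

```text
[ 484.89320026 -309.86197706  153.08159006] -87.54936602631378 0.03410588231781448
tray (array([255., 179.]), np.int32(1547), array([ 485.1, -308.3,   69.9,   23.4,    1.7]), np.float64(16.0)) loc 1.3 0.3
tray (array([304., 181.]), np.int32(1578), array([ 485.6, -357.7,   69.9,   24.2,    2.6]), np.float64(16.0)) loc -0.3 -49.0
bay 248 [ 1.9 51.3] [70.  23.8 -5. ] ang rel -0.1 z 56.3
twist 7.4 then dx 150.5 dy -336.0 dz -4.2
```

Emit:
apply_moves(
  motion=[
    [0,0,0,7.4,-0.2],
    [21.5,-48,0,0,-0.2],
    [21.5,-48,0,0,-0.2],
    [21.5,-48,0,0,-0.2],
    [21.5,-48,0,0,-0.2],
    [21.5,-48,0,0,-0.2],
    [21.5,-48,0,0,-0.2],
    [21.5,-48,30,0,-0.2],
  ],
)

```text
clock: 58.32
position: [0.6639, 0.0145, 0.1196]
eef_rot: [3.139, -0.136, 0.003]
ft_force: [1.2, -0.8, 0.2]
opening: 0.034
grasp_force: 0.0
```

Emit:
apply_moves(
  motion=[
    [0,0,33,0,-0.2],
    [0,0,0,0,-0.2],
    [0,0,0,0,-0.2],
  ],
)

```text
clock: 58.7
position: [0.6624, 0.0124, 0.0868]
eef_rot: [3.139, -0.137, -0.0]
ft_force: [-0.1, 0.1, 0.8]
opening: 0.0344
grasp_force: 0.0
```

```bash
python3 - <<'E'
from h import *
held()
img,W=cloud("wrist");z=W[...,2]
D=W[...,:2]*1000-SO;X=D@[np.cos(SA),np.sin(SA)];Y=D@[-np.sin(SA),np.cos(SA)]
m=((z>.053)&(z<.0585)&(X>-37)&(X<43.4)&(abs(Y-50)<22))
for r in comps(W,m,200): print(r,ist(r[2]).round(1),"rel",r[2][4]+4.9);go(r[2][0],r[2][1],50,r[2][4]+90)
E
```

```text
TCP [662.4  12.4  86.8] a -94.99 st [ 2.9 50.2] op 0.0344 F [-0.1  0.1  0.8] gf 0
held 1487 x [39.8 59.8] topz [-9.7 -8.4]
(array([257., 225.]), np.int32(3104), array([659.3,  13.2,  64. ,  24.1,  -4.8]), np.float64(56.0)) [-0.2 50.8] rel 0.10000000000000053
twist -0.2 then dx -3.7 dy -0.7 dz 37.7
```

Emit:
apply_moves(
  motion=[
    [-0.5,-0.6,20,0,-0.2],
    [0,0,12.5,0,-0.2],
    [0,0,4.5,0,-0.2],
    [0,0,0,0,-1],
    [0,0,0,0,-1],
    [0,0,0,0,-1],
    [0,0,0,0,-1],
  ],
)

```text
clock: 59.68
position: [0.6621, 0.0136, 0.0496]
eef_rot: [3.139, -0.136, 0.0]
ft_force: [0.9, 0.6, -0.3]
opening: 0.0215
grasp_force: 58.8
```

Emit:
apply_moves(
  motion=[
    [0,0,0,0,-1],
    [0,0,-20,0,-1],
    [0,0,-40,0,-1],
    [0,0,-35,0,-1],
    [0,0,0,0,-1],
  ],
)

```text
clock: 60.3
position: [0.6638, 0.0135, 0.1488]
eef_rot: [3.138, -0.136, 0.01]
ft_force: [-0.3, 0.1, -0.5]
opening: 0.0219
grasp_force: 58.8
```

```bash
python3 - <<'E'
from h import *
held()
go(481.7,-258.7,100,92.4)
E
```

```text
TCP [663.8  13.5 148.8] a -94.95 st [ 4.3 51.4] op 0.0219 F [-0.3  0.1 -0.5] gf 59
held 4041 x [-35.2  34.3] topz [-5.4 -4.5]
twist -7.3 then dx -192.4 dy 264.4 dz 46.8
```

Emit:
apply_moves(
  motion=[
    [0,0,0,-7.3,-1],
    [-32,44,0,0,-1],
    [-32,44,0,0,-1],
    [-32,44,0,0,-1],
    [-32,44,0,0,-1],
    [-32,44,0,0,-1],
    [-32,44.2,20,0,-1],
    [0,0,40,0,-1],
  ],
)

```text
clock: 61.35
position: [0.4798, -0.2615, 0.0847]
eef_rot: [3.139, 0.058, 0.003]
ft_force: [2.1, 0.5, -0.2]
opening: 0.0217
grasp_force: 58.9
```

Emit:
apply_moves(
  motion=[
    [0,0,27,0,-1],
    [0,0,0,0,-1],
    [0,0,0,0,-1],
  ],
)

```text
clock: 61.72
position: [0.4813, -0.2583, 0.0581]
eef_rot: [3.141, 0.065, 0.0]
ft_force: [0.9, -0.2, 0.9]
opening: 0.0216
grasp_force: 58.9
```

```bash
python3 - <<'E'
from h import *
held();tray()
go(481.7,-258.7,11,92.4)
E
```

```text
TCP [ 481.3 -258.3   58.1] a -87.64 st [-154.4 -235. ] op 0.0216 F [ 0.9 -0.2  0.9] gf 59
held 4045 x [-33.9  35.6] topz [-7.8 -6.8]
tray (array([328., 211.]), np.int32(3265), array([ 485.1, -307.9,   69.9,   24.7,    2.1]), np.float64(16.0)) loc 1.3 0.7
tray (array([398., 213.]), np.int32(3384), array([ 485.5, -357.5,   70.5,   24.9,    2.5]), np.float64(15.9)) loc -0.3 -48.8
twist -0.0 then dx 0.1 dy 0.2 dz 47.6
```

Emit:
apply_moves(
  motion=[
    [0,0,25,0,-1],
    [0,0,18,0,-1],
    [0,0,5,0,-1],
    [0,0,0,0,-1],
    [0,0,0,0,-0.2],
    [0,0,0,0,-0.2],
    [0,0,0,0,-0.2],
  ],
)

```text
clock: 62.7
position: [0.4811, -0.2584, 0.0097]
eef_rot: [3.141, 0.064, 0.001]
ft_force: [-0.8, -0.1, 0.4]
opening: 0.0338
grasp_force: 0.0
```

Emit:
apply_moves(
  motion=[
    [0,0,-10,0,-0.2],
    [0,0,-40,0,-0.2],
    [0,0,-50,0,0.5],
    [0,0,-40,0,1],
    [0,0,0,0,1],
  ],
)

```text
clock: 63.32
position: [0.4824, -0.2592, 0.1529]
eef_rot: [3.138, 0.064, 0.008]
ft_force: [-0.1, 0.6, -0.8]
opening: 0.0851
grasp_force: 0.0
```

```bash
python3 - <<'E'
from h import *
p,R,a,s=pose();print(p,a,s["opening"])
tray();bay()
go(*st(-185.4,0),150,85.1)
E
```

```text
[ 482.36326374 -259.17931377  152.92969234] -87.64816878048163 0.08505149207318187
tray (array([255., 180.]), np.int32(1549), array([ 482.1, -257.6,   69.8,   23.6,    1.6]), np.float64(16.0)) loc 0.4 51.1
tray (array([305., 179.]), np.int32(1582), array([ 485.2, -307.9,   69.6,   24.2,    1.6]), np.float64(16.0)) loc 1.4 0.7
tray (array([353., 180.]), np.int32(1602), array([ 485.9, -357.6,   69.1,   24.5,    2.6]), np.float64(15.9)) loc 0.1 -48.9
twist 7.3 then dx -30.6 dy -234.9 dz -0.2
```

All three lie flat, about 50 mm apart, in the tray. Now to close the cover.

Emit:
apply_moves(
  motion=[
    [0,0,0,7.3,1],
    [-6,-47,0,0,1],
    [-6,-47,0,0,1],
    [-6,-47,0,0,1],
    [-6,-47,0,0,1],
    [-6.6,-46.9,0,0,1],
    [0,0,0,0,1],
    [0,0,0,0,1],
  ],
)

```text
clock: 64.42
position: [0.4704, -0.0217, 0.1488]
eef_rot: [3.139, -0.135, -0.002]
ft_force: [-0.6, -0.5, 0.9]
opening: 0.0854
grasp_force: 0.0
```

```bash
python3 - <<'E'
from h import *
p,R,a,s=pose();print(p,a)
go(*st(-185.4,0),56,85.1)
img,W=cloud("wrist");z=W[...,2]
for r in comps(W,(z>.084)&(z<.095),150):print(r,ist(r[2]).round(1))
E
```

```text
[470.42969914 -21.72274724 148.76384967] -94.9131082622272
twist -0.0 then dx 0.0 dy -0.2 dz 92.8
(array([258., 205.]), np.int32(678), array([470.5, -21.9,  23.4,  21. ,  85. ]), np.float64(88.0)) [-185.3   -0.3]
```

Emit:
apply_moves(
  motion=[
    [0,0,45,0,1],
    [0,0,40,0,1],
    [0,0,7,0,1],
    [0,0,0,0,-1],
    [0,0,0,0,-1],
    [0,0,0,0,-1],
    [0,0,0,0,-1],
    [0,0,0,0,-1],
  ],
)

```text
clock: 65.47
position: [0.4717, -0.0225, 0.0587]
eef_rot: [3.137, -0.135, 0.004]
ft_force: [-2.8, -11.8, 14.8]
opening: 0.0279
grasp_force: 58.0
```

Emit:
apply_moves(
  motion=[
    [6,0,0,0,-1],
    [10,0,0,0,-1],
    [16,0,0,0,-1],
    [18,0,0,0,-1],
    [18,0,0,0,-1],
    [12,0,0,0,-1],
    [7,0,0,0,-1],
    [3.5,0,0,0,-1],
  ],
)

```text
clock: 66.47
position: [0.5611, -0.0304, 0.0586]
eef_rot: [3.137, -0.135, 0.001]
ft_force: [-14.9, -11.3, 22.4]
opening: 0.0276
grasp_force: 60.4
```

```bash
python3 - <<'E'
from h import *
held()
E
```

```text
TCP [561.1 -30.4  58.6] a -94.93 st [-94.4  -1.1] op 0.0276 F [-14.9 -11.3  22.4] gf 60
held 1288 x [ 8.7 59.9] topz [-10.6  -9.3]
```

Emit:
apply_moves(
  motion=[
    [0,0,0,0,1],
    [0,0,0,0,1],
    [0,0,0,0,1],
    [0,0,-45,0,1],
    [0,0,-45,0,1],
    [-40,0,-45,0,1],
    [-40,0,-20,0,1],
    [0,0,0,0,1],
  ],
)

```text
clock: 67.53
position: [0.4795, -0.0222, 0.214]
eef_rot: [3.139, -0.136, 0.002]
ft_force: [0.7, 0.4, -0.4]
opening: 0.0858
grasp_force: 0.0
```

```bash
python3 - <<'E'
from h import *
plg()
f=robot.grab_frame("top");img,W=cloud("top",f);z=W[...,2];cv2.imwrite("pics/end.png",img[:,:,::-1])
D=W[...,:2]*1000-SO;X=D@[np.cos(SA),np.sin(SA)]
img,W=cloud("wrist");z=W[...,2]
for r in comps(W,(z>.084)&(z<.095),50):print(r,ist(r[2]).round(1))
E
```

```text
st [-1.7635e+02  1.5000e-01] z 214.0 F [ 0.7  0.4 -0.4] op 0.0858 0 67.525
wrist 268 [-105.4  -97.8  -90.2]
scene 35 [-102.9  -93.5  -87.2]
top 36 [-105.3  -98.   -90.3]
(array([258.,  99.]), np.int32(550), array([560.5, -29.7,  23.6,  18.9,  85. ]), np.float64(88.1)) [-95.   -0.4]
```

View pics/end.png

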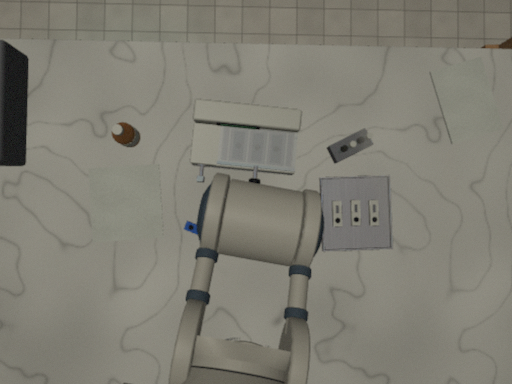

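The top view shows the three cassettes side by side in the tray at (337,213), (355,212) and (374,211). The cover is home with the knob at (254,180), the plunger is in, and the blue piece, bottle and rack look unmoved. Handing in.

```bash
python3 -c "
from plant import robot
print(robot.finish_job())"
```

```text
the job is handed in; nothing more can be done
None
```

The job is done and handed in at about 68 s: all three cassettes went through the station and lie flat in the tray, the cover is home and the plunger is fully in. One cassette shifted about 7 mm on its port somewhere between the cover shutting and reopening, but it stayed over the port.

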